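Unstack the blocks into their cradles

ROBOT

A 6-joint arm with a two-finger parallel gripper is mounted at the origin on a cart in front of the work surface, level with it; the furniture and walls round the work are solid. World frame = base frame: x ahead of the robot, y to its left, z up, the work surface at z = 0. Lengths are in m, angles in rad, forces in N, time in s.
With the tool pointing down it reaches from about 0.35 to 0.975 m from the base axis. Payload 4.9 kg.
Tool frame: the origin (TCP) lies on the centre line of the jaws, within the pads' length; the fingertips stand 19 mm ahead of it and the grasp point (between the pads) is the TCP; x points along the fingers, y is the direction in which the jaws open and shut, and the axes are right-handed (so a half turn about x gives the same grasp; the last joint's range is limited). The gripper opens to 85 mm and grips with 20 to 120 N. Pads are 22 mm wide; open, the fingers measure 114 mm over their backs; the gripper's body (76 mm by 85 mm) begins 54 mm behind the grasp point. The pads swing forward as they close: fully open they stand 13 mm farther back than shut.
Start: joints at [-1.308, 0.053, 1.613, -0, 1.476, -0.119], TCP at [0.233, -0.58, 0.25] pointing down, gripper open.
Joint ranges: [-3.01, 3.01], [-1.01, 2.22], [0.06, 2.58], [-1.02, 4.17], [0.09, 2.62], [-3.14, 3.14]. Speed limits (rad/s): [2.57, 2.57, 3.14, 3.14, 3.14, 3.14].

INTERFACE

Orientations are given as a 3x3 rotation matrix whose columns are the frame's x, y, z axes.
In Python, from rig import robot gives the robot as it stands.
- The arm moves only by the shell command python3 -m inch 'ROWS' [FORCE]. ROWS is JSON, a list of rows, each a list of 7 numbers: the shift along the tool's x, y, z in cm, then the turn, a rotation vector about the tool's x, y, z in rad, then the finger opening in cm, from 0 to 8.54. A call has 1 to 5 rows; each row shifts and turns the commanded pose from where the row before left it, along the tool's axes as they then stand; what a row does not reach is not made up. A row lasts 1/10 s, in which the tool goes at most 50 mm and 8.59 degrees, less where a joint would pass 70% of its speed; a pose out of reach is approached as far as the arm can. A call is refused whole if a number of a shift passes 5 or a number of a turn 0.15, either way. A call with a gripper value outside its range is refused whole. The fingers move at their own pace and stop on an object; FORCE is the grip in N (left out, the last holds). Time passes only in rows, so rows that do not move let the fingers close. It gives the time, the measured TCP pose, the force and the opening at its end, in the units of the state.
- robot.observe(): the state, without advancing time (a new reading comes with each control period).
- robot.get_image(name): name is "scene" or "top" or "wrist"; returns a dict with "image" (480x640x3 uint8, red, green, blue), "z_map" (480x640 float32, m along the optical axis (not along the pixel's ray), 0 where there is no reading), "camera_matrix" (3x3 intrinsics, pixels), "rvec" (rotation vector, rad) and "tvec" (3), from world to camera coordinates, as OpenCV has them. Camera axes: x right, y down, z forward; pixel columns grow to the right and rows downward; lengths in m; the calibration is good to about 2 mm. A picture is of the moment at which its call begins.
- robot.hand_in(): hands the job in, once; it reports no verdict.
The state is a dict: "time_s": time; "joint_positions": joint angles; "qvel": joint speeds; "effort": joint torques, N m; "eef_pos": TCP position; "orientation": TCP orientation; "force": force on the tool from outside, world axes, zero at the start; "wrist_torque": the same for the moment, N m; "opening": opening from 0.0 (shut) to 1.0 (fully open).
Only numpy, scipy, OpenCV 4.12 (cv2) and the standard library are available. Lean on these libraries where they do the work, as an engineer would, in place of code of your own. Each camera call takes 0.05 s, during which the arm holds its last target.

TASK

A grey plastic levelling plane, a thin wood chip, a long offcut and a cork block were left in one pile on the bench. Take the pile apart and lay each piece, right side up, in the one of the four low wooden cradles that was made for its length: centred lengthwise between the two end stops and across the width, lying flat on both runners. Leave the filler jar that stands behind the cradles where it is, and keep the arm clear of the lamp beam that hangs 0.66 m above the near part of the bench.

Things in the scene. Friction and masses are not known exactly. Their poses are not given: they have to be found in the camera images.
- levelling_plane: grey plastic levelling plane, a small bar 30 x 70 x 15 mm (x, y, z) with grooves on top and slightly narrowed upper edges; at the start on top of the pile, on the wood chip. Origin: centre of its underside, z up, y along its length
- wood_chip: thin flat piece of wood, 48 x 89 x 8 mm (x, y, z); at the start in the pile under the levelling plane and on the offcut, which is 6 mm narrower. Origin: centre of its underside, z up, y along its length
- offcut: long bar of pale wood, 42 x 130 x 18 mm (x, y, z); at the start in the pile under the wood chip and on the cork block, which is 18 mm wider. Origin: centre of its underside, z up, y along its length
- cork_block: brown cork sanding block, 60 x 105 x 35 mm (x, y, z); at the start the bottom of the pile, on the bench (z = 0). Origin: centre of its underside, z up, y along its length
- cradle_a: fixed wooden cradle, the shortest and narrowest of the four, for the levelling plane (30 x 70 mm). Base 34 x 100 mm (x, y), 6 mm thick; two dark runners across it at y = +/-21 mm, 30 mm wide, tops 16 mm above the bench carry the piece; end stops 6 mm thick, 26 mm high, 88 mm clear between; long sides open. Origin: centre of its underside; the piece's goes straight above it, y along y either way
- cradle_b: fixed wooden cradle, the second shortest, for the wood chip (48 x 89 mm). Base 52 x 119 mm (x, y), 6 mm thick; two dark runners across it at y = +/-27 mm, 48 mm wide, tops 16 mm above the bench carry the piece; end stops 6 mm thick, 26 mm high, 107 mm clear between; long sides open. Origin: centre of its underside; the piece's goes straight above it, y along y either way
- cradle_c: fixed wooden cradle, the longest, for the offcut (42 x 130 mm). Base 46 x 160 mm (x, y), 6 mm thick; two dark runners across it at y = +/-39 mm, 42 mm wide, tops 16 mm above the bench carry the piece; end stops 6 mm thick, 26 mm high, 148 mm clear between; long sides open. Origin: centre of its underside; the piece's goes straight above it, y along y either way
- cradle_d: fixed wooden cradle, the widest and second longest, for the cork block (60 x 105 mm). Base 64 x 135 mm (x, y), 6 mm thick; two dark runners across it at y = +/-32 mm, 60 mm wide, tops 16 mm above the bench carry the piece; end stops 6 mm thick, 26 mm high, 123 mm clear between; long sides open. Origin: centre of its underside; the piece's goes straight above it, y along y either way
- filler_jar: bystander, loose: squat cream jar with a brown lid, 66 mm across, 57 mm high, behind the cradles. Origin: centre of its underside
Mind the look-alikes: they are no part of the job. Leave any pink or purple look-alike of the cradle_a alone.

How it is judged:
By the outcome, as a careful person would: the job done as asked, in the order asked, and still so for the second after the job is handed in, with the robot touching nothing.
It also fails if it takes over 99 s, if anything falls off the work surface, if the arm or the gripper's body presses on something with over 40 N, if the wrist force passes 120 N, or if a joint passes its speed limit or range.

## Working session

There is one attempt and no reset: what is moved stays moved. The work goes in short steps, Python scripts to look and compute and a shell command to move; the robot and the scene stay as the last step left them, time stands still between calls to the robot, and variables do not carry over. Pictures are saved under pics/ and viewed, and the job is handed in when it is done.

```bash
ls; mkdir -p pics; cat > h.py <<'E'
import numpy as np, cv2, sys
from rig import robot
def grab(n):
    d=robot.get_image(n); return d
def save(d,fn,crop=None,scale=1):
    im=cv2.cvtColor(d["image"],cv2.COLOR_RGB2BGR)
    if crop: im=im[crop[1]:crop[3],crop[0]:crop[2]]
    im=cv2.resize(im,None,fx=scale,fy=scale,interpolation=cv2.INTER_CUBIC)
    cv2.imwrite(fn,im)
def cam(d):
    R=cv2.Rodrigues(np.array(d["rvec"],float))[0]; t=np.array(d["tvec"],float).reshape(3)
    return np.array(d["camera_matrix"]),R,t
def ray(d,uv,z):
    K,R,t=cam(d); uv=np.atleast_2d(uv).astype(float)
    c=-R.T@t; r=(R.T@np.linalg.inv(K)@np.c_[uv,np.ones(len(uv))].T).T
    return c+r*((z-c[2])/r[:,2])[:,None]
def cloud(d):
    K,R,t=cam(d); z=d["z_map"]; v,u=np.mgrid[:480,:640]
    p=np.stack([(u-K[0,2])/K[0,0]*z,(v-K[1,2])/K[1,1]*z,z],-1)
    w=(p-t)@R; w[z==0]=np.nan; return w
E
python3 - <<'E'
from h import *
print(robot.observe())
for n in ["scene","top","wrist"]:
    d=grab(n); save(d,f"pics/{n}0.png"); np.savez(f"{n}0.npz",**d); K,R,t=cam(d); print(n,-R.T@t,R[2],K[0,0])
E
```

```text
pics
{'time_s': 0.0, 'joint_positions': array([-1.30802622e+00,  5.33616060e-02,  1.61428345e+00, -2.75148757e-05,
        1.47603185e+00, -1.19015877e-01]), 'qvel': array([ 0.00039439,  0.00061969, -0.00010944,  0.00032539,  0.00091533,
        0.00064548]), 'effort': array([-3.62129802e-03, -3.93690062e+01, -3.70174956e+01, -5.18339730e-04,
        7.14440772e-03, -1.00087848e-05]), 'eef_pos': array([ 0.23269198, -0.57943391,  0.24906636]), 'orientation': array([[-5.67847154e-04,  3.72580310e-01, -9.27999779e-01],
       [ 2.00558506e-03, -9.27997638e-01, -3.72580678e-01],
       [-9.99997828e-01, -2.07275137e-03, -2.20280687e-04]]), 'force': array([ 0.26941239, -0.9751148 , -0.66649963]), 'wrist_torque': array([-0.00248563,  0.03322248, -0.03312495]), 'opening': 0.9975356363621012}
scene [-0.17827242  0.52593455  0.81264666] [ 0.52404075 -0.61497843 -0.58922222] 583.289865644866
top [ 0.30222256 -0.25309197  1.21202747] [ 0.17968839 -0.02551288 -0.98339269] 447.5031809333061
wrist [ 0.30918275 -0.54842186  0.3736245 ] [-0.2939466  -0.11635388 -0.94871343] 355.3227294064776
```

View pics/scene0.png

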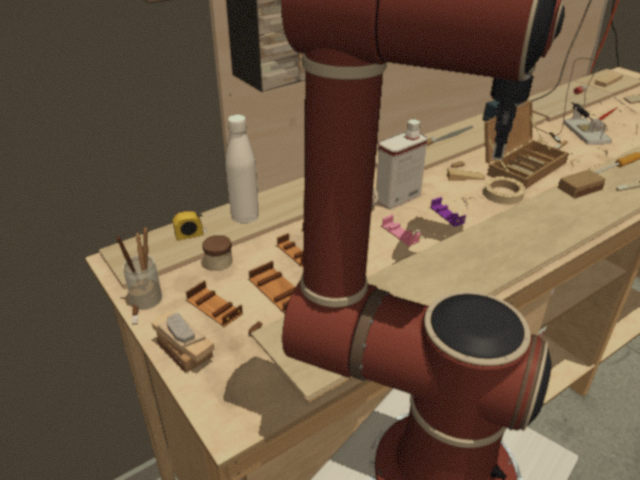

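View pics/top0.png

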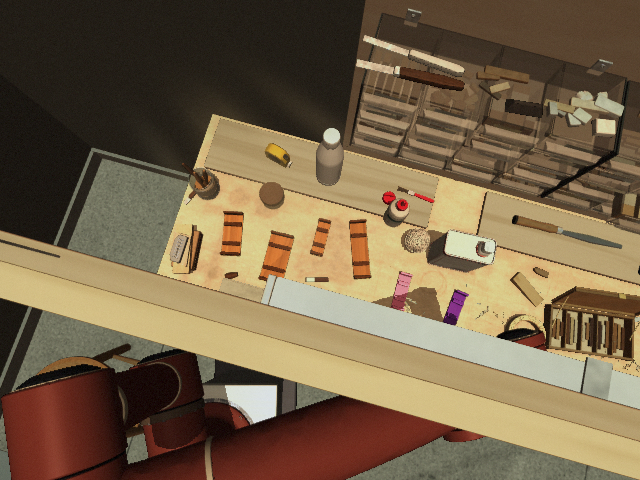

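View pics/wrist0.png

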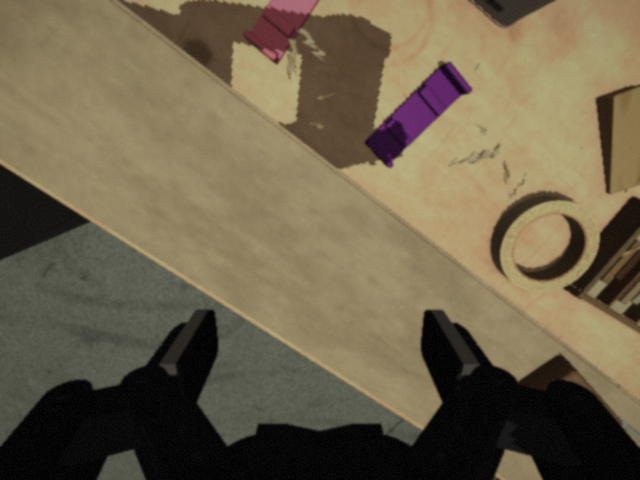

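```bash
python3 - <<'E'
from h import *
d=dict(np.load("top0.npz")); save(d,"pics/top0c.png",(150,190,390,310),3.3)
s=dict(np.load("scene0.npz")); save(s,"pics/scene0c.png",(110,220,350,380),3.3)
for dd,n in ((d,'top'),):
    w=cloud(dd)
    hsv=cv2.cvtColor(dd["image"],cv2.COLOR_RGB2HSV)
    for uv in [(178,248),(186,250),(192,258),(200,245),(232,233),(277,255),(320,237),(360,249),(271,195),(300,215),(500,300),(300,350),(450,340)]:
        print(uv,w[uv[1],uv[0]].round(3),hsv[uv[1],uv[0]])
E
```

```text
(178, 248) [0.494 0.098 0.071] [ 19  79 126]
(186, 250) [0.49  0.079 0.064] [ 20 102 217]
(192, 258) [0.475 0.072 0.03 ] [ 13 156 193]
(200, 245) [0.515 0.06  0.002] [ 15 135  49]
(232, 233) [ 0.549 -0.025  0.005] [ 12 193 197]
(277, 255) [ 0.489 -0.15   0.008] [ 12 187 218]
(320, 237) [ 0.541 -0.266  0.004] [ 13 181 207]
(360, 249) [ 0.508 -0.376  0.008] [ 12 190 201]
(271, 195) [ 0.643 -0.134  0.058] [ 15 138 122]
(300, 215) [ 0.602 -0.21   0.004] [ 24  96 215]
(500, 300) [ 0.374 -0.758 -0.   ] [ 24  95 221]
(300, 350) [ 0.277 -0.239  0.736] [ 22 102 207]
(450, 340) [ 0.287 -0.409  0.692] [ 37  23 199]
```

View pics/top0c.png

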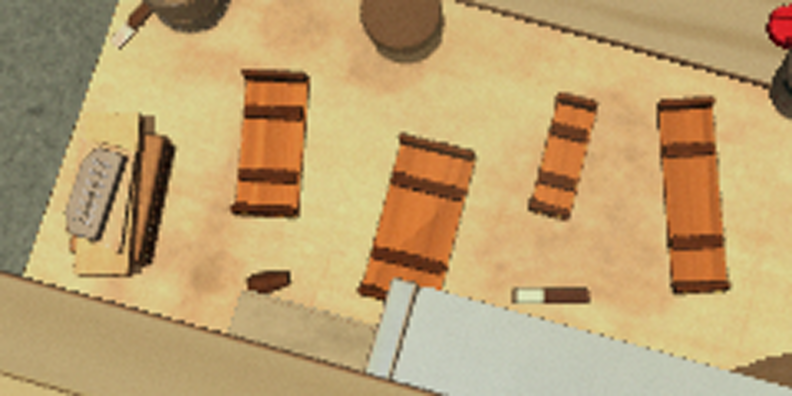

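View pics/scene0c.png

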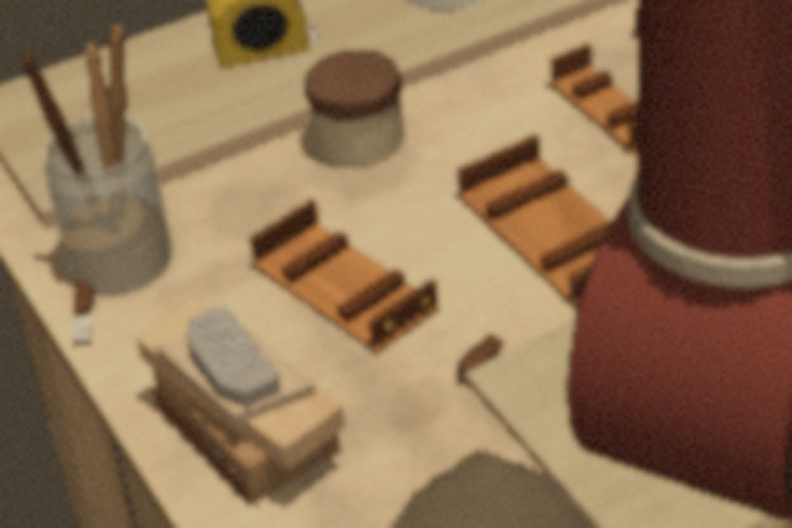

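```bash
python3 - <<'E'
from h import *
d=dict(np.load("top0.npz")); w=cloud(d)
m=(w[...,2]>0.6)
import sys
v,u=np.nonzero(m)
for U in range(0,640,40):
    vs=np.nonzero(m[:,U])[0]
    print(U,[(int(x),w[x,U].round(3).tolist()) for x in vs[::14]])
for n in ["scene0"]:
    s=dict(np.load(n+".npz")); w=cloud(s)
    for vv in range(0,480,40): print(vv,[w[vv,uu].round(2).tolist() for uu in (300,340,370,420,480,520)])
E
```

```text
0 [(230, [0.395, 0.069, 0.756]), (244, [0.38, 0.066, 0.758]), (258, [0.366, 0.063, 0.759]), (272, [0.355, 0.079, 0.733]), (286, [0.34, 0.076, 0.733])]
40 [(241, [0.384, 0.027, 0.756]), (255, [0.37, 0.024, 0.758]), (269, [0.355, 0.022, 0.758]), (283, [0.344, 0.036, 0.733]), (297, [0.329, 0.033, 0.735]), (375, [0.246, 0.047, 0.695]), (389, [0.234, 0.032, 0.718]), (403, [0.221, 0.028, 0.721]), (417, [0.207, 0.027, 0.72]), (431, [0.194, 0.025, 0.721]), (445, [0.18, 0.024, 0.719]), (459, [0.167, 0.022, 0.719]), (473, [0.154, 0.021, 0.72])]
80 [(252, [0.373, -0.015, 0.758]), (266, [0.359, -0.017, 0.758]), (280, [0.345, -0.018, 0.758]), (294, [0.332, -0.007, 0.733]), (308, [0.318, -0.009, 0.734]), (366, [0.254, 0.016, 0.672]), (380, [0.242, -0.001, 0.702]), (394, [0.228, -0.003, 0.704]), (408, [0.213, -0.005, 0.704]), (422, [0.199, -0.007, 0.705]), (436, [0.186, -0.009, 0.707]), (450, [0.172, -0.011, 0.708]), (464, [0.159, -0.013, 0.71]), (478, [0.146, -0.014, 0.709])]
120 [(264, [0.361, -0.057, 0.759]), (278, [0.347, -0.057, 0.757]), (292, [0.333, -0.059, 0.759]), (306, [0.32, -0.05, 0.734
[... 4836 characters left out ...]
, [0.34, -0.5, -0.0], [0.22, -0.56, 0.02], [0.15, -0.62, 0.02]]
280 [[0.23, 0.07, 0.3], [0.16, 0.07, 0.34], [0.34, -0.28, 0.02], [0.26, -0.35, 0.02], [0.16, -0.43, 0.02], [0.1, -0.5, 0.0]]
320 [[0.19, 0.11, 0.28], [0.15, 0.08, 0.29], [0.11, 0.06, 0.29], [0.06, 0.03, 0.3], [-0.0, 0.0, 0.32], [-0.04, -0.04, 0.31]]
360 [[0.19, 0.11, 0.21], [0.13, 0.1, 0.24], [0.09, 0.09, 0.25], [0.04, 0.06, 0.27], [-0.03, 0.05, 0.31], [-0.06, 0.01, 0.3]]
400 [[0.26, 0.04, -0.01], [0.22, -0.03, -0.04], [0.21, -0.11, -0.11], [0.03, 0.06, 0.19], [-0.04, 0.05, 0.25], [-0.08, 0.04, 0.27]]
440 [[0.24, 0.06, -0.09], [0.23, -0.04, -0.18], [0.12, 0.03, 0.0], [0.02, 0.06, 0.13], [-0.05, 0.04, 0.17], [-0.07, -0.13, -0.0]]
```

```bash
python3 -m inch '[[3,0,0,0,0,0,8.54],[4,0,0,0,0,0,8.54],[4,0,0,0,0,0,8.54]]'; python3 -c "
from h import *
o=robot.observe(); print(o['joint_positions'],o['eef_pos'],o['orientation'])"
```

```text
time_s: 0.45
eef_pos: [0.2329, -0.5802, 0.1395]
orientation: [[0.0, 0.373, -0.928], [-0.001, -0.928, -0.373], [-1.0, 0.002, 0.0]]
force: [0.4, -0.1, -0.5]
opening: 0.999
[-1.30797112e+00  1.42321384e-01  1.70762618e+00 -1.68681744e-05
  1.29011782e+00 -1.19014918e-01] [ 0.2329379  -0.58020524  0.13954197] [[ 3.81148467e-04  3.72632733e-01 -9.27978826e-01]
 [-1.47903538e-03 -9.27977668e-01 -3.72632875e-01]
 [-9.99998834e-01  1.51454196e-03  1.97439728e-04]]
```

```bash
python3 -m inch '[[1.5,-2.5,-3,0,0,0,8.54],[1.5,-2.8,-3.7,0,0,0,8.54],[0,-2.8,-3.7,0,0,0,8.54],[0,-2.8,-3.7,0,0,0,8.54]]'; python3 -c "
from h import *
o=robot.observe(); print(o['joint_positions'],o['eef_pos'],o['orientation'])
d=grab('scene');save(d,'pics/scene1.png')"
```

```text
time_s: 0.85
eef_pos: [0.3232, -0.4241, 0.1089]
orientation: [[-0.001, 0.372, -0.928], [0.002, -0.928, -0.372], [-1.0, -0.002, 0.0]]
force: [0.6, -0.5, 0.8]
opening: 1.0
[-1.05932129e+00 -3.24237102e-02  1.94533323e+00  1.89171309e-04
  1.23100810e+00  1.30488706e-01] [ 0.32319194 -0.42410572  0.10891424] [[-9.82454415e-04  3.71776394e-01 -9.28321791e-01]
 [ 2.11471878e-03 -9.28319391e-01 -3.71777671e-01]
 [-9.99997281e-01 -2.32839414e-03  1.25828963e-04]]
```

View pics/scene1.png

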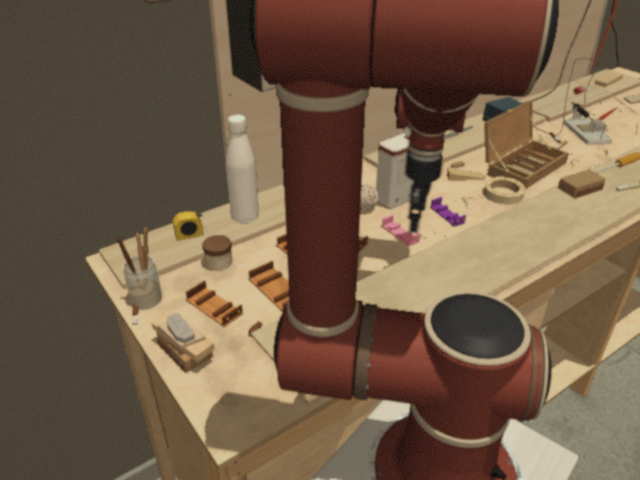

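```bash
cat > kin.py <<'E'
import numpy as np
from scipy.optimize import least_squares
D=[([-1.30802622,.053361606,1.61428345,0,1.47603185],(0.23269198,-0.57943391,0.24906636),(-.000568,.0020056)),
([-1.30797,.14232138,1.70762618,0,1.29011782],(0.2329379,-0.58020524,0.13954197),(.00038,-.00148)),
([-1.05932129,-.03242371,1.94533323,0,1.231008],(0.32319194,-0.42410572,0.10891424),(-.00098,.00211))]
def fwd(p,q):
    d,a,L,e,T,lat=p; t=q[1]; f=t+q[2]; w=f+q[4]
    eb=(a*np.sin(t),d+a*np.cos(t)); f0=(eb[0]+e*np.cos(f),eb[1]-e*np.sin(f))
    wr=(f0[0]+L*np.sin(f),f0[1]+L*np.cos(f)); tc=(wr[0]+T*np.sin(w),wr[1]+T*np.cos(w))
    return eb,f0,wr,tc
def res(p):
    o=[]
    for q,x,_ in D:
        tc=fwd(p,q)[3]; c,s=np.cos(q[0]),np.sin(q[0])
        o+=[c*tc[0]-s*p[5]-x[0],s*tc[0]+c*p[5]-x[1],tc[1]-x[2]]
    return o+[(p[0]-.28)*.02,(p[3])*.005,(p[1]-.41)*.005]
if __name__=='__main__':
    r=least_squares(res,[.28,.4,.6,0,.35,.07]); print(r.x.round(4),(np.array(r.fun)*1e3).round(2))
    for q,x,_ in D: print(np.round(fwd(r.x,q),3).tolist())
E
python3 kin.py
```

```text
[0.28   0.4254 0.61   0.0959 0.3012 0.0742] [ 0.01  0.02  0.01  0.02  0.    0.   -0.03 -0.02 -0.01 -0.    0.48  0.08]
[[0.023, 0.705], [0.013, 0.609], [0.621, 0.55], [0.62, 0.249]]
[[0.06, 0.701], [0.034, 0.609], [0.62, 0.441], [0.621, 0.14]]
[[-0.014, 0.705], [-0.046, 0.615], [0.529, 0.41], [0.528, 0.109]]
```

```bash
python3 -m inch '[[0,-2.9,-3.9,0,0,0,8.54],[0,-2.9,-3.9,0,0,0,8.54],[0,-2.9,-3.9,0,0,0,8.54],[0,0,0,0.15,0,0,8.54],[0,0,0,0.15,0,0,8.54]]';python3 -m inch '[[0,0,0,0.08,0,0,8.54],[0,0,0,0,0,0,8.54]]'; python3 -c "
from h import *
o=robot.observe(); print(o['joint_positions'],o['eef_pos'],o['orientation'])
d=grab('wrist');save(d,'pics/w1.png');np.savez('w1.npz',**d)"
```

```text
time_s: 1.4
eef_pos: [0.3999, -0.3003, 0.11]
orientation: [[-0.0, 0.079, -0.997], [0.0, -0.997, -0.079], [-1.0, -0.0, 0.0]]
force: [-0.1, -0.0, -0.4]
opening: 1.003
time_s: 1.6
eef_pos: [0.3992, -0.3017, 0.1101]
orientation: [[-0.0, 0.003, -1.0], [0.0, -1.0, -0.003], [-1.0, -0.0, 0.0]]
force: [-0.2, 0.2, 1.2]
opening: 0.997
[-7.95888075e-01 -1.16496529e-01  2.02230700e+00 -1.00386159e-05
  1.23617769e+00  7.72374889e-01] [ 0.39924466 -0.30166043  0.11010577] [[-2.83488764e-04  2.53661965e-03 -9.99996743e-01]
 [ 2.75947344e-04 -9.99996745e-01 -2.53669789e-03]
 [-9.99999922e-01 -2.76665571e-04  2.82787868e-04]]
```

View pics/w1.png

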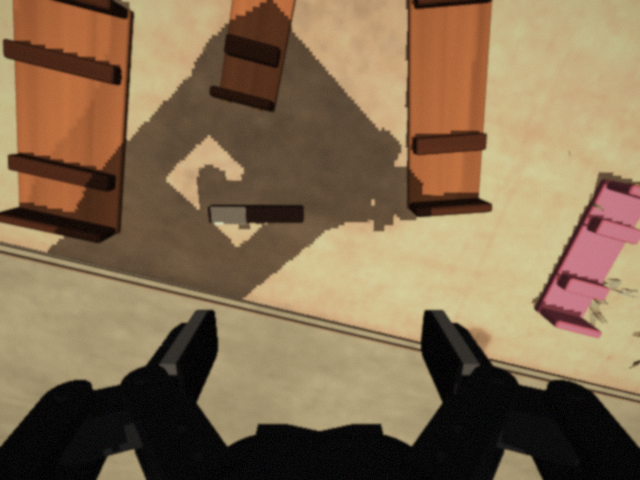

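```bash
python3 -m inch '[[-1,0,-4.5,0,0,0,8.54],[-1,0,-4.5,0,0,0,8.54],[0,0,0,0,0,0,8.54],[0,0,0,0,0,0,8.54]]'; python3 -c "
from h import *
d=grab('wrist');save(d,'pics/w2.png');np.savez('w2.npz',**d)
w=cloud(d)
o=robot.observe(); print(o['eef_pos'],o['qvel'])"
```

```text
time_s: 2.05
eef_pos: [0.4897, -0.3019, 0.1302]
orientation: [[-0.001, 0.004, -1.0], [0.0, -1.0, -0.004], [-1.0, -0.0, 0.001]]
force: [0.2, 0.2, -1.3]
opening: 1.002
[ 0.48877027 -0.30164379  0.12969459] [-0.01265955 -0.01994638  0.02993245  0.00055427  0.00041683  0.00538425]
```

View pics/w2.png

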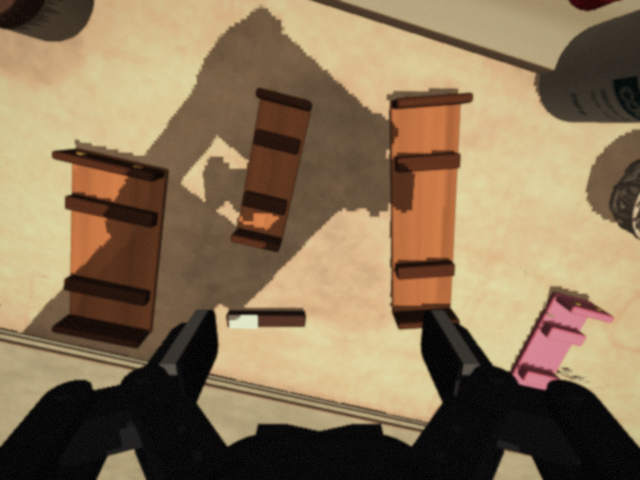

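```bash
cat > meas.py <<'E'
from h import *
def rects(d,zlo=.0035,zhi=.035,amin=.002,amax=.013,dz=0,show=None):
    w=cloud(d); hsv=cv2.cvtColor(d["image"],cv2.COLOR_RGB2HSV)
    m=((w[...,2]-dz>zlo)&(w[...,2]-dz<zhi)).astype(np.uint8)
    m=cv2.morphologyEx(m,cv2.MORPH_OPEN,np.ones((3,3)))
    n,l,st,_=cv2.connectedComponentsWithStats(m)
    for i in range(1,n):
        if st[i,4]<800: continue
        p=w[l==i]; (c,s,a)=cv2.minAreaRect((p[:,:2]*1000).astype(np.float32))
        if s[0]>s[1]: a+=90; s=(s[1],s[0])
        # s=(short,long); direction of long axis = a+90
        L=(a+90+90)%180-90
        print(st[i,:4],'c',np.round(c,1),'s',np.round(s,1),'long dir deg',round(L,1),'zmed',np.round(np.percentile(p[:,2],[10,50,90,98])*1000,1))
    return m
E
python3 - <<'E'
from meas import *
d=dict(np.load('w2.npz')); w=cloud(d)
for uv in [(350,280),(350,120),(200,280),(500,250),(150,30)]: print(uv,w[uv[1],uv[0]].round(4))
m=rects(d); cv2.imwrite('pics/m.png',m*255)
d=dict(np.load('top0.npz')); print('top'); rects(d)
E
```

```text
(350, 280) [ 4.558e-01 -3.253e-01  2.000e-04]
(350, 120) [ 0.5742 -0.3214  0.0012]
(200, 280) [ 0.4557 -0.2083  0.0013]
(500, 250) [ 0.4815 -0.4383  0.0007]
(150, 30) [ 6.273e-01 -1.937e-01 -1.000e-04]
[16  0 78 41] c [ 627.6 -147.9] s [ 9.2 42.2] long dir deg -60.4 zmed [ 7.3 19.6 31.4 34. ]
[318   0 322 122] c [ 608.  -391.3] s [ 65.9 184.2] long dir deg 89.3 zmed [12.6 18.8 23.  32.4]
[231  87  82 164] c [ 541.  -268.3] s [ 34.1 100.9] long dir deg -13.4 zmed [ 6.   7.3 25.7 27.2]
[390  92  84 237] c [ 510. -376.] s [ 46.4 160.3] long dir deg 4.5 zmed [ 6.   7.1 17.5 26.8]
[ 52 148 116 200] c [ 483.6 -149.4] s [ 64.9 136.6] long dir deg -13.2 zmed [ 6.1  7.3 23.9 27. ]
[610 159  30  74] c [ 526.7 -502.3] s [17.9 48.5] long dir deg 3.5 zmed [19.4 27.  32.8 34.3]
[512 292 103  97] c [ 403.7 -489.6] s [35.3 87.3] long dir deg -14.3 zmed [ 6.1  7.6 21.1 27.1]
[227 310  79  18] c [ 425.3 -259.6] s [12.5 61.5] long dir deg -89.6 zmed [ 6.4 10.3 11.2 11.8]
[  0 328 148 117] c [384.  -74.8] s [ 83.3 155.5] long dir deg -60.4 zmed [14.6 19.5 20.4 20.9]
[198 374 229  71] c [ 322.8 -294.4] s [ 61.2 195.2] long dir deg 75.3 zmed [14.  19.5 20.5 20.9]
[ 98 450  48  30] c [ 285.2 -124.9] s [36.3 42.3] long dir deg -89.4 zmed [19.2 19.9 20.5 21. ]
[494 450  48  30] c [ 287.3 -479.4] s [35.8 42.7] long dir deg -89.4 zmed [19.4 20.1 20.8 21.3]
top
[204 119 235 109] c [ 728. -267.] s [159.1 649.2] long dir deg 74.8 zmed [13.9 17.1 20.4 23.1]
[477 192 163  93] c [ 550.6 -935.9] s [150.6 461.4] long dir deg 75.1 zmed [13.3 16.7 20.4 26.9]
[506 308 128  53] c [ 300.1 -932.1] s [110.5 329.9] long dir deg 80.2 zmed [ 8.3 13.9 25.  32.7]
```

```bash
python3 -m inch '[[0,-4.7,0.7,0,0,0,8.54],[0,-4.7,0.7,0,0,0,8.54],[0,-4.7,0.7,0,0,0,8.54],[0,-4.7,0.7,0,0,0,8.54],[-1,-4.7,0,0,0,0,8.54]]';python3 -m inch '[[-1,-4.7,0,0,0,0,8.54],[0,-3.3,0,0,0,0,8.54],[0,0,0,0,0,0,8.54],[0,0,0,0,0,0,8.54]]'; python3 -c "
from meas import *
d=grab('wrist');save(d,'pics/w3.png');np.savez('w3.npz',**d)
o=robot.observe(); print(o['eef_pos'],o['joint_positions'])
rects(d); rects(d,.03,.09)"
```

```text
time_s: 2.6
eef_pos: [0.4574, -0.0653, 0.1379]
orientation: [[-0.004, 0.0, -1.0], [0.001, -1.0, -0.0], [-1.0, -0.001, 0.004]]
force: [0.1, 0.1, -0.0]
opening: 1.0
time_s: 3.0
eef_pos: [0.4596, 0.013, 0.1497]
orientation: [[-0.001, 0.003, -1.0], [-0.001, -1.0, -0.003], [-1.0, 0.001, 0.001]]
force: [0.4, -0.9, -0.2]
opening: 1.0
[0.45986287 0.01242279 0.14970551] [-1.34674505e-01 -2.73696508e-01  2.08518005e+00 -5.72780482e-04
  1.33096819e+00  1.43474634e+00]
[335   8  97 196] c [548.3 -26.1] s [ 52.1 119.4] long dir deg -2.1 zmed [ 5.9  7.2 25.  27.2]
[462 102 172 199] c [ 483.9 -148.8] s [ 65.3 135.4] long dir deg -13.2 zmed [ 6.   7.2 22.8 27.1]
[229 107  35 153] c [499.6  63.7] s [ 17.6 103.8] long dir deg -0.8 zmed [10.9 27.3 34.3 34.9]
[301 254 339 191] c [ 337.1 -139.3] s [177.7 313.3] long dir deg 80.2 zmed [17.4 19.8 20.6 21.1]
[494 450  48  30] c [ 233.1 -179.9] s [38.6 45.7] long dir deg 89.5 zmed [19.4 20.1 20.8 21.1]
[143  82 112 207] c [499.   89.2] s [ 58.6 131.4] long dir deg -4.8 zmed [35.3 60.5 76.  76.8]
```

View pics/w3.png

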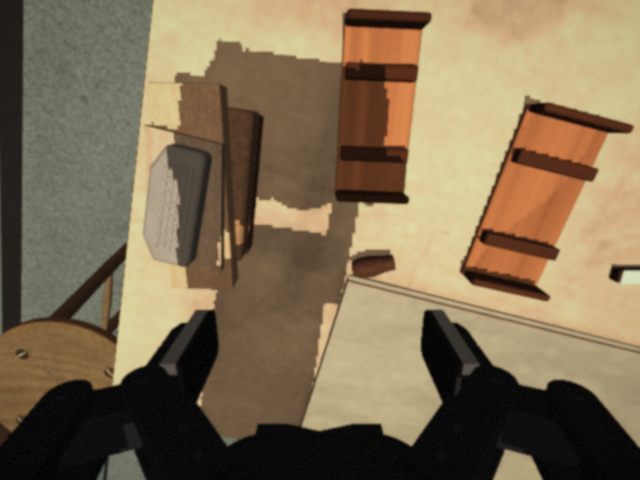

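```bash
python3 - <<'E'
from meas import *
d=dict(np.load('w3.npz'))
for lo,hi in [(.067,.09),(.0575,.067),(.0575,.09),(.045,.0565),(.045,.09),(.028,.045)]:
    print(lo,hi); rects(d,lo,hi)
save(d,'pics/w3c.png',(120,60,300,310),2.3)
E
```

```text
0.067 0.09
[143 144  67 122] c [496.1  98.2] s [30.1 69.5] long dir deg -14.4 zmed [74.2 75.6 76.6 77.2]
0.0575 0.067
[144 125  80 146] c [496.   95.7] s [45. 86.] long dir deg -5.1 zmed [60.7 61.7 62.8 65.6]
0.0575 0.09
[143 125  81 146] c [496.  96.] s [45.6 86. ] long dir deg -5.1 zmed [61.3 74.9 76.4 77. ]
0.045 0.0565
[147  82  80  63] c [546.9  91.9] s [34.3 42.9] long dir deg 89.5 zmed [52.  53.1 54.  54.7]
[170 151  66 138] c [480.3  92.8] s [42.2 92.2] long dir deg -1.0 zmed [49.9 53.1 54.1 55. ]
0.045 0.09
[143  82  93 207] c [499.2  94.6] s [ 47.2 129.9] long dir deg -1.4 zmed [52.6 61.7 76.1 76.9]
0.028 0.045
[224  86  31 187] c [501.7  64.7] s [ 15.9 123. ] long dir deg -1.0 zmed [32.5 34.9 40.5 44. ]
```

View pics/w3c.png

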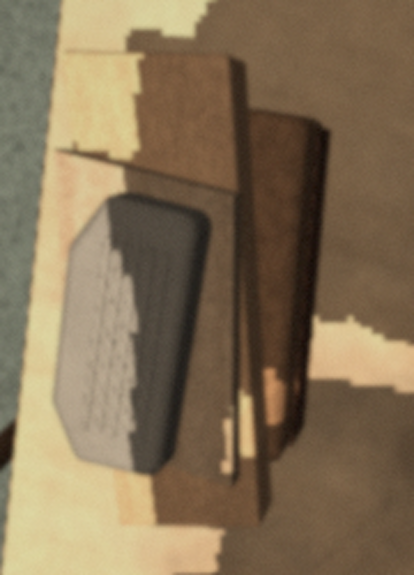

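```bash
python3 -m inch '[[0,-4.3,-1.8,0,0,0,8.54],[0,-4.3,-1.8,0,0,0,8.54],[2,0,0,0.15,0,0,7.0],[2,0,0,0.104,0,0,6],[0,0,0,0,0,0,6]]'; python3 -c "
from meas import *
d=grab('wrist');save(d,'pics/w4.png');np.savez('w4.npz',**d)
o=robot.observe(); print(o['eef_pos'],o['orientation'])
rects(d,.067,.09)"
```

```text
time_s: 3.55
eef_pos: [0.4941, 0.0977, 0.1067]
orientation: [[-0.007, -0.251, -0.968], [-0.001, -0.968, 0.251], [-1.0, 0.003, 0.007]]
force: [-0.3, -0.6, -0.6]
opening: 0.704
[0.49519899 0.09777146 0.10836957] [[-4.51342139e-03 -2.49374139e-01 -9.68396700e-01]
 [-4.70783149e-04 -9.68405926e-01  2.49378709e-01]
 [-9.99989704e-01  1.58145605e-03  4.25342288e-03]]
[288 224  63 133] c [496.2  98.6] s [30.1 70. ] long dir deg -14.4 zmed [74.7 75.8 76.6 77.1]
```

View pics/w4.png

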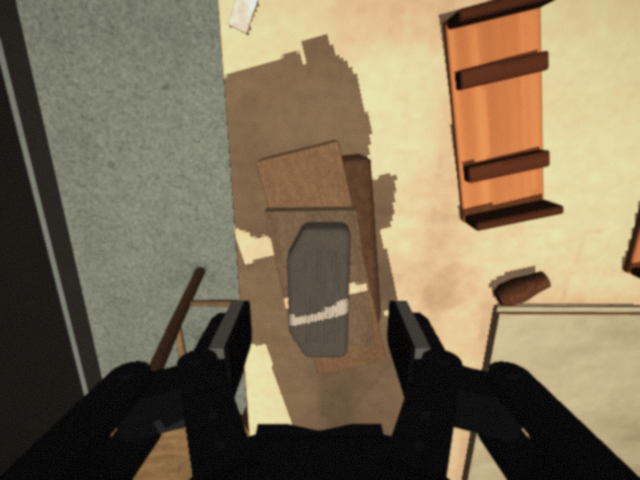

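```bash
python3 -m inch '[[1.5,0,0,0,0,0,5],[1.4,0,0,0,0,0,5],[0,0,0,0,0,0,5],[0,0,0,0,0,0,4.5]]' 25;  python3 -m inch '[[0,0,0,0,0,0,3.5],[0,0,0,0,0,0,2.7],[0,0,0,0,0,0,2.2],[0,0,0,0,0,0,2.0],[0,0,0,0,0,0,2.0]]' 25
```

```text
time_s: 4.0
eef_pos: [0.4962, 0.099, 0.0808]
orientation: [[-0.001, -0.249, -0.968], [-0.0, -0.968, 0.249], [-1.0, 0.0, 0.001]]
force: [-0.1, 0.6, -0.3]
opening: 0.525
time_s: 4.5
eef_pos: [0.4972, 0.0993, 0.0821]
orientation: [[0.002, -0.249, -0.968], [0.0, -0.968, 0.249], [-1.0, -0.001, -0.002]]
force: [0.3, -0.7, 4.3]
opening: 0.343
```

```bash
python3 -m inch '[[0,0,0,0,0,0,1.5],[0,0,0,0,0,0,1.5],[-1,0,0,0,0,0,1.5],[-2,0,0,0,0,0,1.5],[-1.5,0,0,0,0,0,1.5]]' 30;python3 -m inch '[[0,0,0,0,0,0,1.5]]'; python3 -c "
from meas import *
d=grab('wrist');save(d,'pics/w5.png');np.savez('w5.npz',**d)
o=robot.observe(); print(o['eef_pos'],o['opening'])
rects(d,.1,.15); rects(d,.0575,.067)"
```

```text
time_s: 5.0
eef_pos: [0.4962, 0.0992, 0.1269]
orientation: [[-0.001, -0.249, -0.968], [-0.0, -0.968, 0.249], [-1.0, 0.0, 0.001]]
force: [0.8, 0.4, -0.2]
opening: 0.341
time_s: 5.1
eef_pos: [0.4981, 0.0993, 0.129]
orientation: [[0.005, -0.249, -0.968], [0.0, -0.968, 0.249], [-1.0, -0.001, -0.005]]
force: [0.6, -0.1, 0.2]
opening: 0.34
[0.49730658 0.09925422 0.1275778 ] 0.33788067970159663
[243 243 154 152] c [497.3  96.7] s [50.9 70.4] long dir deg 11.1 zmed [121.6 122.9 141.8 148.9]
[277 206  92  89] c [508.9  94.7] s [44.6 60.4] long dir deg -5.0 zmed [60.9 61.7 62.6 63. ]
```

View pics/w5.png

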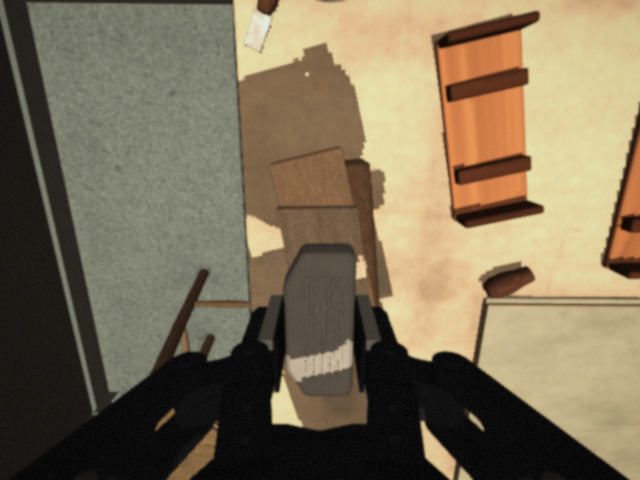

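```bash
cat > held.py <<'E'
from meas import *
def held(d,lo,hi,o,sat=None):
    w=cloud(d); hsv=cv2.cvtColor(d["image"],cv2.COLOR_RGB2HSV)
    m=((w[...,2]>lo)&(w[...,2]<hi))
    val=d["image"].max(-1); 
    if sat: m&=(hsv[...,2]>sat)
    m=cv2.morphologyEx(m.astype(np.uint8),cv2.MORPH_OPEN,np.ones((5,5)))
    n,l,st,_=cv2.connectedComponentsWithStats(m); i=1+np.argmax(st[1:,4])
    p=w[l==i]; R=o['orientation']; q=(p-o['eef_pos'])@R*1000
    c,s,a=cv2.minAreaRect(q[:,[1,2]].astype(np.float32))
    print('px',st[i],'tool yz centre',np.round(c,1),'s',np.round(s,1),'ang',round(a,1),'range y',np.round(np.percentile(q[:,1],[.5,99.5]),1),'z',np.round(np.percentile(q[:,2],[.5,99.5]),1),'x of top',np.round(np.percentile(q[:,0],[5,50,95]),1))
    return l==i
E
python3 - <<'E'
from held import *
d=dict(np.load('w5.npz')); o=robot.observe()
hsv=cv2.cvtColor(d["image"],cv2.COLOR_RGB2HSV)
print(d["image"][280,320],d["image"][365,330],d["image"][320,265])
for s in (45,55):
  m=held(d,.117,.127,o,s)
cv2.imwrite('pics/m.png',m*255)
E
```

```text
[87 80 67] [172 157 134] [59 54 49]
px [ 284  248   73  147 9497] tool yz centre [-1.3 -0.5] s [69.7 29.9] ang 90.0 range y [-15.8  13.3] z [-34.8  33.1] x of top [3.8 4.9 6.3]
px [ 284  249   73  146 9362] tool yz centre [-1.3 -0.5] s [69.7 29.9] ang 90.0 range y [-15.7  13.3] z [-34.6  33.2] x of top [3.8 4.9 6.2][ WARN:0@1.044] global loadsave.cpp:1063 imwrite_ Unsupported depth image for selected encoder is fallbacked to CV_8U.
```

View pics/m.png

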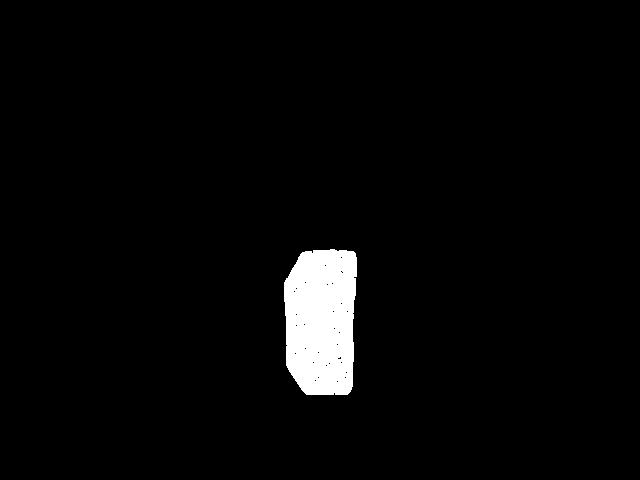

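```bash
python3 -m inch '[[0,3,-1.2,0,0,0,1.5],[0,4.5,-1.7,0,0,0,1.5],[0,4.5,-1.7,0,0,0,1.5],[0,4.5,-1.7,0,0,0,1.5],[0,4.5,-1.7,0,0,0,1.5]]';python3 -m inch '[[1,4.5,-1.7,0,0,0,1.5],[1,4.5,-1.7,0,0,0,1.5],[0,4.0,-1.5,0,0,0,1.5],[0,0.6,-0.4,-0.018,0,0,1.5],[0,0,0,0,0,0,1.5]]' ; python3 -m inch '[[0,0,0,0,0,0,1.5]]'; cat > look.py <<'E'
from held import *
n=sys.argv[1]; lo,hi,s=[float(x) for x in sys.argv[2:5]]
d=grab('wrist');save(d,f'pics/{n}.png');np.savez(f'{n}.npz',**d)
o=robot.observe(); print(o['time_s'],o['eef_pos'].round(4),o['orientation'].round(3).tolist(),o['opening'])
rects(d); z=o['eef_pos'][2]; held(d,z+lo,z+hi,o,s)
E
python3 look.py w6 -.0105 0 45
```

```text
time_s: 5.65
eef_pos: [0.5208, -0.1257, 0.1251]
orientation: [[-0.002, -0.249, -0.968], [0.001, -0.968, 0.249], [-1.0, -0.0, 0.002]]
force: [0.8, 0.7, -0.7]
opening: 0.337
time_s: 6.15
eef_pos: [0.5385, -0.2699, 0.1051]
orientation: [[-0.001, -0.234, -0.972], [0.001, -0.972, 0.234], [-1.0, -0.001, 0.002]]
force: [-0.5, 1.2, -1.4]
opening: 0.34
time_s: 6.25
eef_pos: [0.5385, -0.2678, 0.1054]
orientation: [[-0.001, -0.232, -0.973], [0.002, -0.973, 0.232], [-1.0, -0.001, 0.002]]
force: [0.3, 0.5, -1.2]
opening: 0.337
6.3 [ 0.5386 -0.2674  0.1056] [[-0.001, -0.231, -0.973], [0.001, -0.973, 0.231], [-1.0, -0.001, 0.001]] 0.338862938280521
[  0   0 640 127] c [ 658.9 -303.8] s [ 58.  353.7] long dir deg 71.4 zmed [17.6 18.9 20.  27.4]
[ 36  70  80 114] c [ 647.8 -153.5] s [25.2 60.1] long dir deg -9.5 zmed [ 7.7 20.9 32.1 34.3]
[429 128 124 249] c [ 509.9 -376.1] s [ 46.5 161. ] long dir deg 4.5 zmed [ 6.2  7.3 21.7 27. ]
[292 173  59  79] c [ 564.8 -274.1] s [34.  52.4] long dir deg -12.8 zmed [ 6.2  7.7 26.2 27.4]
[  0 264  59 137] c [527.8 -47.9] s [42.7 99. ] long dir deg -28.2 zmed [ 5.7  7.1 20.5 26.7]
[109 269 118 108] c [ 507.9 -155.2] s [64.5 87.2] long dir deg -12.8 zmed [ 6.1  7.4 25.1 27. ]
[608 328  32 108] c [ 388.8 -468.8] s [23.  77.4] long dir deg 1.5 zmed [ 5.4  7.4 18.6 26.1]
px [ 284  250   73  145 9376] tool yz centre [-0.6  0.5] s [29.9 70. ] ang 0.1 range y [-15.1  14. ] z [-33.8  34.1] x of top [5.5 6.6 7.9]
```

View pics/w6.png

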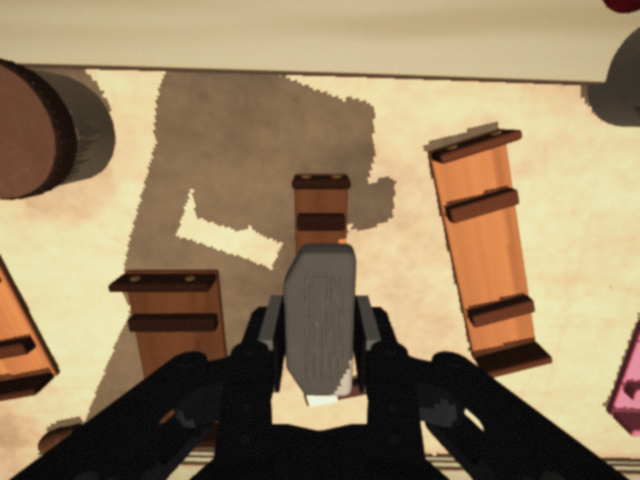

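```bash
python3 -m inch '[[2,0.1,-0.3,0,0,0,1.5],[2.5,0,0,0,0,0,1.5],[0.5,0,0,0,0,0,1.5],[0,0,0,0,0,0,1.5],[0,0,0,0,0,0,1.5]]'; python3 look.py w7 -.0105 0 45
```

```text
time_s: 6.8
eef_pos: [0.5423, -0.2703, 0.0573]
orientation: [[0.001, -0.231, -0.973], [-0.001, -0.973, 0.231], [-1.0, 0.0, -0.001]]
force: [-0.3, 0.4, -1.2]
opening: 0.338
6.85 [ 0.5426 -0.2707  0.0579] [[0.002, -0.231, -0.973], [-0.001, -0.973, 0.231], [-1.0, 0.001, -0.002]] 0.3387470730038482
[  0   0 640  85] c [ 656.9 -297.7] s [ 29.  289.7] long dir deg 75.0 zmed [17.6 18.8 19.8 20.3]
[  0  75  61 133] c [ 645.2 -154.6] s [22.4 58.1] long dir deg -15.9 zmed [ 7.1 19.  30.8 33.8]
[453 139 149 293] c [ 509.7 -376. ] s [ 46.7 161.6] long dir deg 4.7 zmed [ 6.2  7.3 20.7 26.9]
[281 195  75  73] c [ 571.3 -275.5] s [34.3 39.4] long dir deg -12.1 zmed [ 6.1  7.7 26.7 27.5]
[ 53 310 145  99] c [ 517.4 -157.5] s [64.6 68.1] long dir deg -12.8 zmed [ 6.2 12.8 26.1 27.2]
[168 435  44  45] c [ 438.3 -158.7] s [17.3 48.2] long dir deg -57.5 zmed [ 6.2  7.6 17.  17.6]
px [ 284  250   73  145 9368] tool yz centre [-1.3  0.9] s [70.  29.8] ang 89.9 range y [-15.8  13.2] z [-33.5  34.4] x of top [5.8 6.9 8.2]
```

View pics/w7.png

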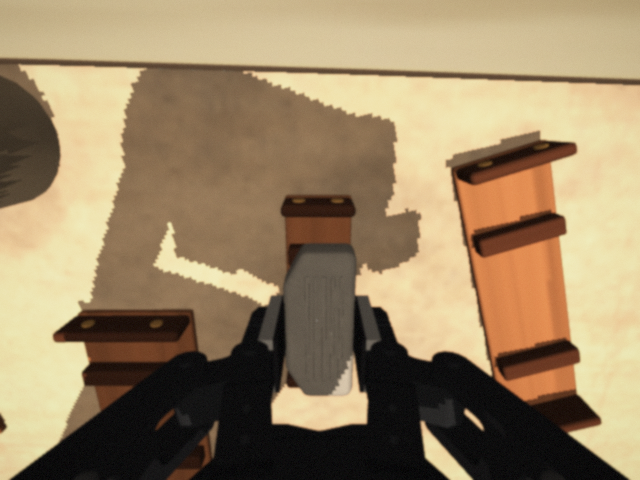

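```bash
python3 -m inch '[[1.0,-0.06,0,0,0,0,1.5],[0.5,0,0,0,0,0,1.5],[0.2,0,0,0,0,0,1.5],[0,0,0,0,0,0,1.5],[0,0,0,0,0,0,1.5]]'; python3 -m inch '[[0.2,0,0,0,0,0,1.5],[0,0,0,0,0,0,1.5]]'
```

```text
time_s: 7.35
eef_pos: [0.5418, -0.2702, 0.0393]
orientation: [[-0.0, -0.232, -0.973], [0.0, -0.973, 0.232], [-1.0, -0.0, 0.0]]
force: [-0.7, 1.2, -1.8]
opening: 0.342
time_s: 7.55
eef_pos: [0.5419, -0.2702, 0.0373]
orientation: [[0.0, -0.232, -0.973], [-0.0, -0.973, 0.232], [-1.0, 0.0, -0.0]]
force: [0.1, -0.0, -0.5]
opening: 0.341
```

```bash
python3 -m inch '[[0.1,0,0,0,0,0,1.5],[0,0,0,0,0,0,1.5]]';python3 -m inch '[[0.05,0,0,0,0,0,1.5],[0,0,0,0,0,0,1.5]]'; python3 look.py w8 -.0105 0 45
```

```text
time_s: 7.75
eef_pos: [0.542, -0.2703, 0.0372]
orientation: [[-0.0, -0.232, -0.973], [-0.0, -0.973, 0.232], [-1.0, 0.0, -0.0]]
force: [-3.1, 2.0, 4.8]
opening: 0.336
time_s: 7.95
eef_pos: [0.542, -0.2703, 0.0372]
orientation: [[-0.0, -0.232, -0.973], [0.0, -0.973, 0.232], [-1.0, 0.0, 0.0]]
force: [-3.7, 1.6, 6.9]
opening: 0.338
8.0 [ 0.542  -0.2703  0.0372] [[-0.0, -0.232, -0.973], [0.0, -0.973, 0.232], [-1.0, 0.0, 0.0]] 0.3407104592382492
[  0   0 640  77] c [ 653.4 -297.6] s [ 22.2 255.4] long dir deg 75.0 zmed [17.1 18.8 19.8 20.3]
[  0  99  28 107] c [ 638.7 -157.4] s [12.1 46. ] long dir deg -28.0 zmed [ 5.1  9.8 15.4 17.4]
[469 140 164 321] c [ 509.9 -376.4] s [ 47.8 161.4] long dir deg 4.6 zmed [ 6.2  7.3 21.1 27. ]
[268 203 104 214] c [ 541.3 -268.4] s [ 42.1 101.6] long dir deg -16.3 zmed [ 8.2 30.3 31.5 32.2]
[ 21 329 161  98] c [ 521.1 -158.2] s [61.8 64.8] long dir deg 76.8 zmed [ 6.3 15.3 26.4 27.2]
px [ 284  250   73  145 9394] tool yz centre [-1.   0.6] s [70.1 29.8] ang 89.9 range y [-15.5  13.6] z [-33.8  34. ] x of top [5.3 6.3 7.6]
```

View pics/w8.png

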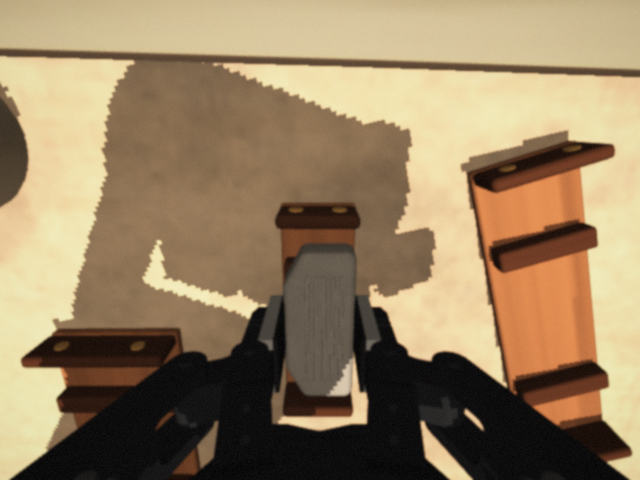

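```bash
python3 -m inch '[[0,0,0,0,0,0,3.5],[0,0,0,0,0,0,4.5],[0,0,0,0,0,0,5.5],[-1,0,0,0,0,0,5.5],[-4,0,0,0,0,0,5.5]]'; python3 -m inch '[[-3,0,0,0,0,0,5.5],[0,0,0,0,0,0,5.5],[0,0,0,0,0,0,5.5]]'; python3 look.py w9 -.0105 0 45;  python3 - <<'E'
from meas import *
d=dict(np.load('w9.npz')); 
rects(d,.0275,.04);rects(d,.022,.04)
E
```

```text
time_s: 8.5
eef_pos: [0.5385, -0.268, 0.0814]
orientation: [[-0.009, -0.232, -0.973], [0.006, -0.973, 0.232], [-1.0, -0.004, 0.01]]
force: [0.6, 0.9, -0.7]
opening: 0.642
time_s: 8.8
eef_pos: [0.5425, -0.2705, 0.1174]
orientation: [[0.002, -0.232, -0.973], [-0.001, -0.973, 0.232], [-1.0, 0.001, -0.002]]
force: [0.0, -0.0, -0.9]
opening: 0.644
8.85 [ 0.5416 -0.2699  0.1157] [[-0.0, -0.232, -0.973], [0.0, -0.973, 0.232], [-1.0, -0.0, 0.0]] 0.6420822176364348
[  0   0 640 135] c [ 664.4 -300. ] s [ 65.8 363.2] long dir deg 71.4 zmed [17.8 18.9 20.1 29.2]
[ 52  83  73 105] c [ 648.  -153.5] s [24.7 59.9] long dir deg -9.1 zmed [ 7.6 20.6 32.  34.2]
[420 136 118 232] c [ 509.8 -375.9] s [ 46.8 160.8] long dir deg 4.4 zmed [ 6.1  7.2 18.9 26.9]
[291 179  55 148] c [ 541.4 -268.6] s [ 34.  100.5] long dir deg -13.4 zmed [ 7.  30.2 31.5 32.1]
[  0 240  67 157] c [535.6 -47.3] s [ 50.4 117.9] long dir deg -28.5 zmed [ 5.8  7.1 19.2 26.7]
[117 269 108  99] c [ 509.8 -155.7] s [64.6 83.5] long dir deg -12.8 zmed [ 6.1  7.5 25.2 27. ]
[593 299  47 130] c [ 398.1 -475. ] s [ 35.4 100.5] long dir 
[... 707 characters left out ...]
-9.8 zmed [28.9 33.4 37.8 39. ]
[296 207  48 103] c [ 541.6 -269.3] s [30.  70.1] long dir deg -13.5 zmed [29.8 30.8 31.7 32.3]
[579   0  61  29] c [ 641.3 -445.9] s [11.  25.2] long dir deg 65.7 zmed [25.2 36.8 39.  39.5]
[588  32  52 104] c [ 603.8 -451.4] s [22.  53.3] long dir deg -7.8 zmed [24.2 31.5 38.  39.5]
[ 52  83  56 105] c [ 647.1 -154.3] s [22.9 58.9] long dir deg -11.3 zmed [24.  30.9 37.4 38.8]
[428 137  78  32] c [ 586.1 -369.6] s [ 6.4 45.4] long dir deg -85.5 zmed [24.6 26.3 27.4 27.9]
[296 205  48 105] c [ 541.6 -269.3] s [30.  70.1] long dir deg -13.6 zmed [29.7 30.8 31.7 32.2]
[117 280  97  11] c [ 546.4 -164.3] s [ 6.4 63.6] long dir deg 76.9 zmed [24.1 26.2 27.2 27.7]
```

View pics/w9.png

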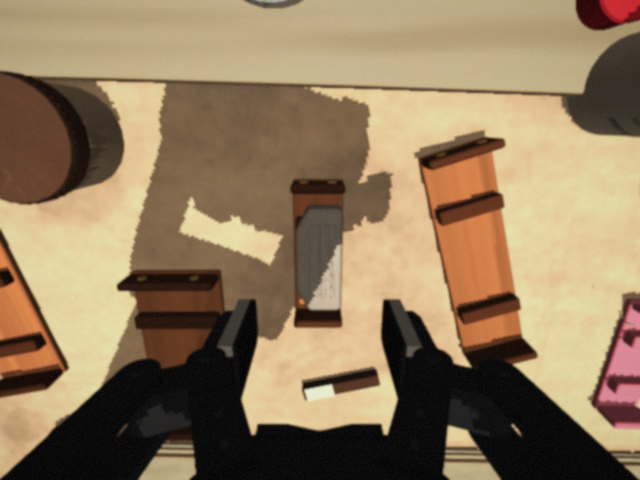

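```bash
python3 -m inch '[[-1,-3,1.6,0,0,0,8.5],[-1,-4.4,2.2,0,0,0,8.5],[0,-4.4,2.2,0,0,0,8.5],[0,-4.4,2.2,0,0,0,8.5],[0,-4.4,2.2,0,0,0,8.5]]'; python3 -m inch '[[0,-4.4,2.2,0,0,0,8.5],[0,-4.4,2.3,0,0,0,8.5],[0,-4.0,2.3,0,0,0,8.5],[0,0,0,-0.147,0,0,7],[0,0,0,0,0,0,7]]';python3 -m inch '[[0,0,0,0,0,0,7],[0,0,0,0,0,0,7]]'; python3 look.py w10 -.0105 0 45;  python3 - <<'E'
from meas import *
d=dict(np.load('w10.npz')); 
for lo,hi in [(.0575,.067),(.045,.0565),(.028,.045)]:
    print(lo,hi); rects(d,lo,hi)
E
```

```text
time_s: 9.35
eef_pos: [0.4866, -0.0439, 0.1339]
orientation: [[-0.003, -0.233, -0.973], [0.001, -0.973, 0.233], [-1.0, -0.0, 0.003]]
force: [0.5, 0.2, 0.3]
opening: 1.001
time_s: 9.85
eef_pos: [0.4505, 0.0957, 0.134]
orientation: [[-0.003, -0.084, -0.996], [-0.0, -0.996, 0.084], [-1.0, 0.001, 0.003]]
force: [-0.2, -0.3, 0.6]
opening: 0.819
time_s: 10.05
eef_pos: [0.4519, 0.0937, 0.1351]
orientation: [[-0.001, -0.09, -0.996], [-0.0, -0.996, 0.09], [-1.0, 0.0, 0.001]]
force: [0.9, 0.4, -0.0]
opening: 0.821
10.1 [0.4521 0.0936 0.1353] [[-0.001, -0.09, -0.996], [-0.0, -0.996, 0.09], [-1.0, 0.0, 0.001]] 0.8202746003466874
[444   0  98 182] c [542.9 -25.9] s [ 53.4 108.5] long dir deg -2.1 zmed [ 5.9  7.1 17.3 26.7]
[581 102  59 163] c [ 471.3 -116. ] s [ 42.4 108. ] long dir deg 10.2 zmed [ 5.8  7.1 17.6 26.9]
[442 235 198 231] c [ 345.6 -107.8] s [118.7 264.4] long dir deg 51.1 zmed [17.9 19.8 20.6 21.1]
[466 434  48  38] c [243.6 -41.7] s [38.3 47.8] long dir deg 78.2 zmed [19.3 20.  20.7 21.1]
px [411 303  11   8  80] tool yz centre [ 38.  -11.9] s [4.9 1.3] ang 3.2 range y [35.6 40.4] z [-12.6 -11.2] x of top [0.6 3.5 6.7]
0.0575 0.067
[267 114  85 153] c [496.2  95.9] s [44.7 85.8] long dir deg -5.1 zmed [60.9 61.7 62.5 63. ]
0.045 0.0565
[266  61  82  66] c [547.8  92.4] s [32.9 42.1] long dir deg 89.1 zmed [52.2 53.1 54.1 54.6]
[287 209  69  81] c [459.5  93.6] s [42.1 50.5] long dir deg -1.0 zmed [52.4 53.3 54.1 54.5]
0.028 0.045
[347  89  23 161] c [500.9  65.7] s [ 13.5 100.9] long dir deg -3.2 zmed [33.3 34.8 35.8 36.4]
```

View pics/w10.png

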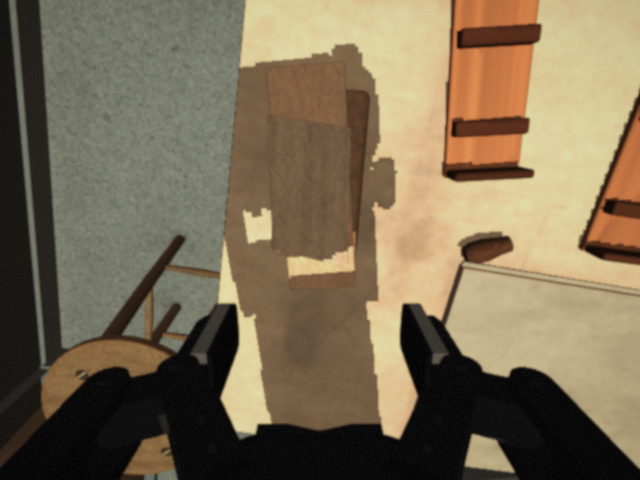

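```bash
python3 -m inch '[[1,-0.3,-2.2,0,0,0,6.2],[1,-0.23,-2.18,0,0,0,6.2],[2,0,0,0,0,0,6.2],[1,0,0,0,0,0,6.2],[0,0,0,0,0,0,6.2]]' 25; python3 -m inch '[[0.6,0,0,0,0,0,6.2],[0.4,0,0,0,0,0,6.2],[0,0,0,0,0,0,6.2],[0,0,0,0,0,0,6]]'; python3 look.py w11 -.025 -.005 20
```

```text
time_s: 10.6
eef_pos: [0.4945, 0.0952, 0.0835]
orientation: [[-0.005, -0.089, -0.996], [-0.0, -0.996, 0.089], [-1.0, 0.001, 0.005]]
force: [-0.7, 0.4, -0.1]
opening: 0.732
time_s: 11.0
eef_pos: [0.4963, 0.096, 0.0762]
orientation: [[0.001, -0.087, -0.996], [0.0, -0.996, 0.087], [-1.0, -0.0, -0.001]]
force: [-0.1, 0.2, 0.3]
opening: 0.702
11.05 [0.4964 0.096  0.0763] [[0.001, -0.087, -0.996], [0.0, -0.996, 0.087], [-1.0, -0.0, -0.001]] 0.7014519690453479
[479  25 161 256] c [548.5 -25.7] s [ 53.6 119.1] long dir deg -2.2 zmed [ 6.1  7.3 25.1 27.2]
[498 331 142 144] c [398.6 -74.6] s [ 46.9 145.1] long dir deg 45.3 zmed [12.5 19.4 20.4 20.9]
[451 431  55  49] c [354.9   3.6] s [35.2 47.2] long dir deg 11.1 zmed [13.3 19.6 20.5 21. ]
px [  267   157   109   259 24957] tool yz centre [-0.1 -2.6] s [130.7  48.8] ang 86.4 range y [-21.9  25.7] z [-67.5  60.3] x of top [13.7 15.  23.7]
```

View pics/w11.png

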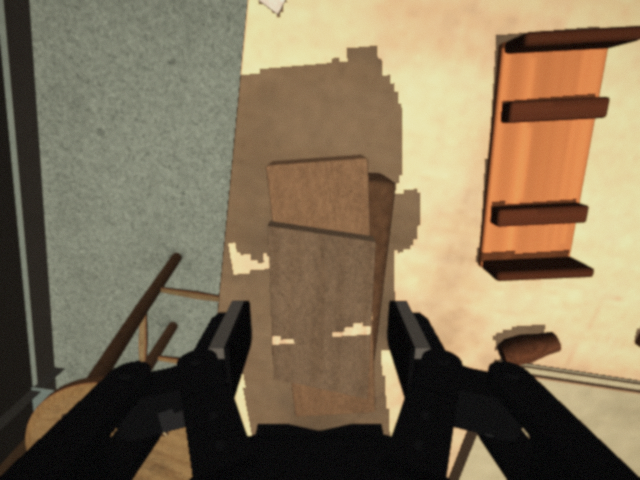

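```bash
python3 -m inch '[[0.35,0,0,0,0,0,5.5],[0,0,0,0,0,0,5.0],[0,0,0,0,0,0,4.5],[0,0,0,0,0,0,4.0],[0,0,0,0,0,0,4.0]]' 25; python3 -m inch '[[0,0,0,0,0,0,3.5],[0,0,0,0,0,0,3.5]]' 30
```

```text
time_s: 11.55
eef_pos: [0.4963, 0.096, 0.0724]
orientation: [[0.0, -0.087, -0.996], [0.0, -0.996, 0.087], [-1.0, -0.0, -0.0]]
force: [-0.1, -0.3, 1.2]
opening: 0.515
time_s: 11.75
eef_pos: [0.4963, 0.096, 0.0725]
orientation: [[0.0, -0.087, -0.996], [0.0, -0.996, 0.087], [-1.0, -0.0, -0.0]]
force: [0.5, -0.2, 1.4]
opening: 0.504
```

```bash
python3 look.py w12 -.025 -.005 20;python3 - <<'E'
from meas import *
d=dict(np.load('w12.npz')); 
for lo,hi in [(.0575,.067),(.045,.0565),(.028,.045)]:
    print(lo,hi); rects(d,lo,hi)
E
```

```text
11.8 [0.4963 0.096  0.0724] [[0.0, -0.087, -0.996], [0.0, -0.996, 0.087], [-1.0, -0.0, -0.0]] 0.5077659445702972
[481  23 159 261] c [548.7 -25.6] s [ 53.2 119.4] long dir deg -2.1 zmed [ 6.1  7.3 24.8 27.1]
[500 335 140 145] c [398.1 -71.3] s [ 48.8 140.2] long dir deg 45.5 zmed [13.3 19.5 20.5 20.9]
px [  264   157   113   265 26136] tool yz centre [-0.9 -2.5] s [130.8  49.1] ang 85.8 range y [-22.7  25.6] z [-68.   60.2] x of top [ 9.8 11.1 19.9]
0.0575 0.067
[252 225 136 178] c [497.   98.1] s [56.2 80.7] long dir deg -11.5 zmed [61.  61.8 62.6 63.2]
0.045 0.0565
[265 157 107  82] c [547.9  92.5] s [32.9 42.2] long dir deg 89.0 zmed [52.3 53.2 54.1 54.8]
[292 356  85  66] c [452.7  93.8] s [37.9 42.4] long dir deg -90.0 zmed [52.7 53.3 54.  54.4]
0.028 0.045
[370 179  27 117] c [521.8  63.8] s [12.8 59.3] long dir deg -1.9 zmed [33.4 34.8 35.8 36.3]
```

View pics/w12.png

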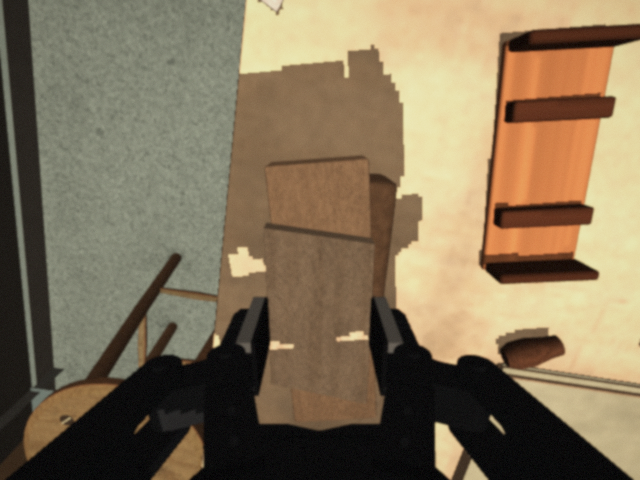

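```bash
python3 -m inch '[[-0.5,0,0,0,0,0,3.5],[-1,0,0,0,0,0,3.5],[0,0,0,0,0,0,3.5],[0,0,0,0,0,0,3.5]]' 35; python3 look.py w13 -.020 -.005 20;python3 - <<'E'
from meas import *
d=dict(np.load('w13.npz')); 
for lo,hi in [(.0695,.079),(.045,.0565),(.028,.045)]:
    print(lo,hi); rects(d,lo,hi)
E
```

```text
time_s: 12.2
eef_pos: [0.4966, 0.096, 0.088]
orientation: [[0.001, -0.087, -0.996], [0.0, -0.996, 0.087], [-1.0, -0.0, -0.001]]
force: [-0.5, -0.5, -0.4]
opening: 0.506
12.25 [0.4963 0.096  0.0875] [[0.0, -0.087, -0.996], [0.0, -0.996, 0.087], [-1.0, -0.0, -0.0]] 0.5087522520017305
[471  33 152 240] c [548.5 -25.9] s [ 53.3 120.2] long dir deg -2.0 zmed [ 6.1  7.3 25.2 27.2]
[486 322 154 158] c [390.2 -82.3] s [ 58.8 166.7] long dir deg 45.3 zmed [14.6 19.6 20.5 21. ]
[443 439  44  41] c [339.1   2.9] s [29.6 35.9] long dir deg -3.5 zmed [13.7 19.7 20.5 21. ]
px [  264   223   117   180 16907] tool yz centre [ 0.6 -0.9] s [48.6 85.4] ang 0.8 range y [-22.7  21.2] z [-42.8  39.4] x of top [ 9.3 10.3 11.4]
0.0695 0.079
[254 222 129 181] c [497.6  98.5] s [54.9 81.9] long dir deg -10.1 zmed [76.5 77.3 78.  78.4]
0.045 0.0565
[270 154  97  82] c [545.9  92.5] s [36.9 42.2] long dir deg 89.1 zmed [52.3 53.2 54.  54.5]
0.028 0.045
[366 175  25 121] c [518.2  64.1] s [13.1 66.4] long dir deg -2.9 zmed [33.1 34.7 35.7 36.2]
```

View pics/w13.png

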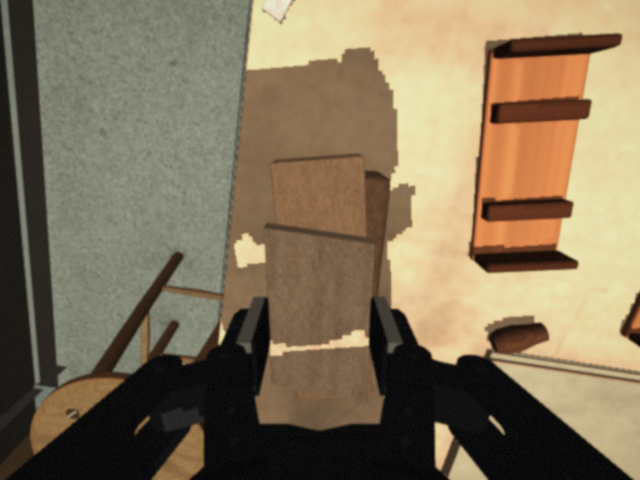

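```bash
python3 - <<'E'
from held import *
for f,lo,hi in (('w10',.0575,.067),('w13',.070,.082)):
    d=dict(np.load(f+'.npz')); w=cloud(d)
    m=((w[...,2]>lo)&(w[...,2]<hi)); m=cv2.morphologyEx(m.astype(np.uint8),cv2.MORPH_OPEN,np.ones((3,3)))
    n,l,st,_=cv2.connectedComponentsWithStats(m); i=1+np.argmax(st[1:,4])
    cv2.imwrite(f'pics/m_{f}.png',((l==i)*255).astype(np.uint8)[100:450,200:450])
    cs,_=cv2.findContours((l==i).astype(np.uint8),0,2); c=max(cs,key=cv2.contourArea)
    for e in (4,2.5):
        p=cv2.approxPolyDP(c,e,True)[:,0]; print(f,[(a.tolist(),(w[a[1],a[0]]*1000).round(1).tolist()) for a in p])
E
```

```text
w10 [([267, 114], [540.9, 114.2, 61.0]), ([273, 248], [466.8, 120.7, 61.7]), ([347, 266], [451.6, 77.9, 62.2]), ([351, 128], [529.9, 70.5, 59.7])]
w10 [([267, 114], [540.9, 114.2, 61.0]), ([269, 163], [515.8, 116.5, 61.2]), ([272, 164], [515.1, 114.9, 61.3]), ([273, 248], [466.8, 120.7, 61.7]), ([347, 266], [451.6, 77.9, 62.2]), ([351, 128], [529.9, 70.5, 59.7])]
w13 [([266, 223], [541.4, 115.2, 70.3]), ([268, 295], [512.1, 117.3, 77.4]), ([254, 296], [510.6, 124.0, 74.3]), ([252, 303], [511.2, 123.4, 81.9]), ([268, 305], [508.8, 117.3, 80.2]), ([272, 382], [467.7, 121.3, 77.2]), ([366, 402], [452.5, 78.6, 77.3]), ([367, 326], [493.7, 76.4, 77.8]), ([372, 303], [506.7, 74.3, 81.5]), ([384, 302], [506.3, 69.2, 80.7]), ([382, 296], [506.1, 69.1, 74.8]), ([372, 295], [507.7, 73.5, 76.3]), ([372, 238], [531.1, 71.7, 70.3])]
w13 [([266, 223], [541.4, 115.2, 70.3]), ([268, 295], [512.1, 117.3, 77.4]), ([254, 296], [510.6, 124.0, 74.3]), ([252, 303], [511.2, 123.4, 81.9]), ([265, 302], [511.0, 118.1, 81.5]), ([268, 305], [508.8, 117.3, 80.2]), ([272, 382], [467.7, 121.3, 77.2]), ([366, 402], [452.5, 78.6, 77.3]), ([367, 378], [466.2, 77.6, 77.4]), ([364, 377], [466.3, 78.9, 76.7]), ([368, 374], [467.4, 76.9, 76.2]), ([370, 327], [494.3, 75.3, 79.6]), ([367, 326], [493.7, 76.4, 77.8]), ([371, 322], [497.9, 75.1, 81.6]), ([372, 303], [506.7, 74.3, 81.5]), ([384, 302], [506.3, 69.2, 80.7]), ([382, 296], [506.1, 69.1, 74.8]), ([372, 295], [507.7, 73.5, 76.3]), ([372, 238], [531.1, 71.7, 70.3])]
```

View pics/m_w10.png

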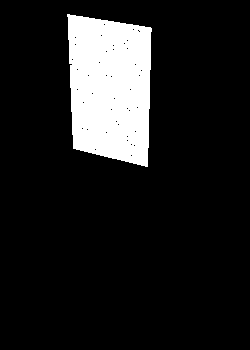

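View pics/m_w13.png

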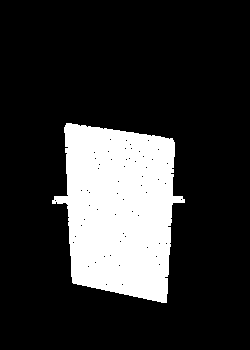

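```bash
python3 - <<'E'
from held import *
d=dict(np.load('w10.npz')); w=cloud(d)
m=((w[...,2]>.0585)&(w[...,2]<.067)); m=cv2.morphologyEx(m.astype(np.uint8),cv2.MORPH_OPEN,np.ones((3,3)))
n,l,st,_=cv2.connectedComponentsWithStats(m); i=1+np.argmax(st[1:,4])
p=w[l==i][:,:2]*1000
for f in np.arange(-16,8,1.5):
    a=np.deg2rad(f); u=p@[np.cos(a),np.sin(a)]; v=p@[-np.sin(a),np.cos(a)]
    c=(u.max()+u.min())/2,(v.max()+v.min())/2
    print(f,np.ptp(u).round(1),np.ptp(v).round(1),(c[0]*np.array([np.cos(a),np.sin(a)])+c[1]*np.array([-np.sin(a),np.cos(a)])).round(1))
print(p.mean(0))
E
```

```text
-16.0 78.0 59.5 [497.   95.9]
-14.5 78.4 57.5 [496.5  96. ]
-13.0 79.2 55.5 [496.2  96.1]
-11.5 80.6 53.4 [496.2  96.1]
-10.0 81.9 51.3 [496.2  96.1]
-8.5 83.2 49.2 [496.2  96.1]
-7.0 84.4 47.0 [496.2  96.1]
-5.5 85.5 45.1 [496.2  95.9]
-4.0 86.6 45.8 [496.2  95.8]
-2.5 87.7 47.4 [496.2  95.7]
-1.0 88.7 49.1 [496.2  95.7]
0.5 89.6 50.8 [496.3  95.6]
2.0 90.5 52.4 [496.3  95.6]
3.5 91.4 54.0 [496.3  95.5]
5.0 92.1 55.5 [496.3  95.5]
6.5 92.8 57.0 [496.3  95.4]
[499.57417353  95.54961327]
```

```bash
python3 -m inch '[[-1,2.5,-1.2,0,0,0,3.5],[0,4,-2,0,0,0,3.5],[0,4,-2,0,0,0,3.5],[0,1.2,-1,0,0,0,3.5],[0,0,0,0,0,0,3.5]]';python3 -m inch '[[1.5,0,0,0,0,0,3.5],[1,0,0,0,0,0,3.5],[0,0,0,0,0,0,3.5],[0,0,0,0,0,0,3.5]]'; python3 look.py w14 -.020 -.005 20
```

```text
time_s: 12.75
eef_pos: [0.5485, -0.0276, 0.0972]
orientation: [[0.0, -0.09, -0.996], [0.0, -0.996, 0.09], [-1.0, -0.0, -0.0]]
force: [0.8, 0.3, 1.0]
opening: 0.509
time_s: 13.15
eef_pos: [0.5467, -0.0249, 0.0711]
orientation: [[-0.002, -0.086, -0.996], [0.001, -0.996, 0.086], [-1.0, -0.0, 0.002]]
force: [-0.5, -0.0, -0.6]
opening: 0.504
13.2 [ 0.5473 -0.0252  0.0719] [[-0.001, -0.086, -0.996], [0.0, -0.996, 0.086], [-1.0, -0.0, 0.001]] 0.5076800244263033
[134   0  81 107] c [659.8  28.1] s [16.  55.5] long dir deg -39.8 zmed [ 8.6 21.3 32.4 34.5]
[465   0  73 123] c [ 644.7 -113.8] s [20.6 57.1] long dir deg 17.3 zmed [ 7.8 20.9 32.  34.1]
[36 98 39 48] c [642.9 101. ] s [12.2 26.7] long dir deg -38.2 zmed [ 6.1  7.1 10.1 11.9]
[264 164 109  73] c [588.2 -27.5] s [41.  52.3] long dir deg 87.2 zmed [ 6.1  7.5 26.5 27.4]
[473 241 167 173] c [ 499.4 -152.5] s [ 64.9 105.3] long dir deg -12.7 zmed [ 6.2  7.3 21.  27.1]
[ 75 274 118  90] c [537.7  72.5] s [41.7 81.2] long dir deg 40.5 zmed [ 7.4 19.2 32.9 34.5]
[436 454  51  26] c [ 398.4 -106.8] s [10.7 35.8] long dir deg 74.2 zmed [ 9.1 16.1 19.9 20.5]
px [  264   223   111   180 16821] tool yz centre [-1.2  0.4] s [45.4 86.2] ang 0.3 range y [-23.   20.8] z [-41.8  40.1] x of top [10.5 11.5 12.6]
```

View pics/w14.png

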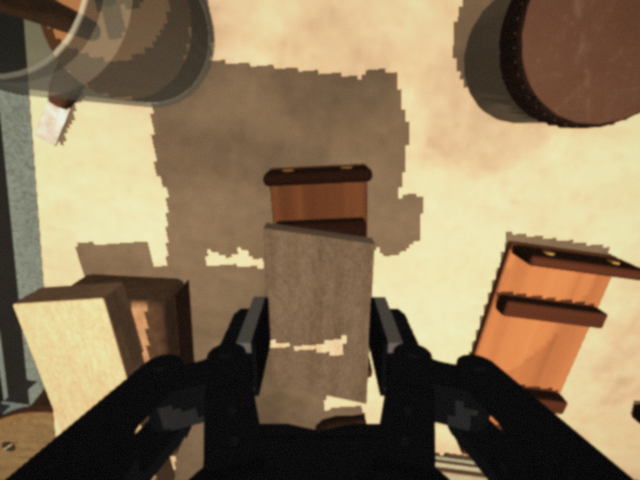

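```bash
python3 -m inch '[[1.5,0.18,-0.17,0,0,0,3.5],[1.2,0,0,0,0,0,3.5],[0.4,0,0,0,0,0,3.5],[0,0,0,0,0,0,3.5],[0,0,0,0,0,0,3.5]]'; python3 look.py w15 -.020 -.005 20
```

```text
time_s: 13.7
eef_pos: [0.5492, -0.028, 0.0411]
orientation: [[-0.0, -0.087, -0.996], [0.0, -0.996, 0.087], [-1.0, -0.0, 0.0]]
force: [0.0, -0.8, 0.6]
opening: 0.508
13.75 [ 0.5496 -0.0281  0.0415] [[0.0, -0.087, -0.996], [-0.0, -0.996, 0.087], [-1.0, 0.0, -0.0]] 0.5088567937924726
[ 92   0  95 112] c [657.4  28.9] s [14.  52.7] long dir deg -44.7 zmed [ 8.5 21.4 32.2 34.2]
[485   0  95 130] c [ 642.4 -112.6] s [17.2 53.8] long dir deg 22.2 zmed [ 7.9 21.4 32.2 34.2]
[246 177 142 249] c [548.2 -27.5] s [ 56.4 120.8] long dir deg -2.1 zmed [ 7.2 29.9 31.  31.5]
[499 266 141 176] c [ 503.3 -153.5] s [65.3 97.2] long dir deg -12.9 zmed [ 6.2  7.3 18.2 26.9]
[ 21 303 145  73] c [549.6  80.2] s [24.9 65.5] long dir deg 60.4 zmed [ 7.6 18.5 32.4 34.4]
px [  264   223   111   180 16857] tool yz centre [-1.2  0. ] s [45.6 86.1] ang 0.3 range y [-22.8  21. ] z [-42.1  39.9] x of top [10.2 11.2 12.3]
```

View pics/w15.png

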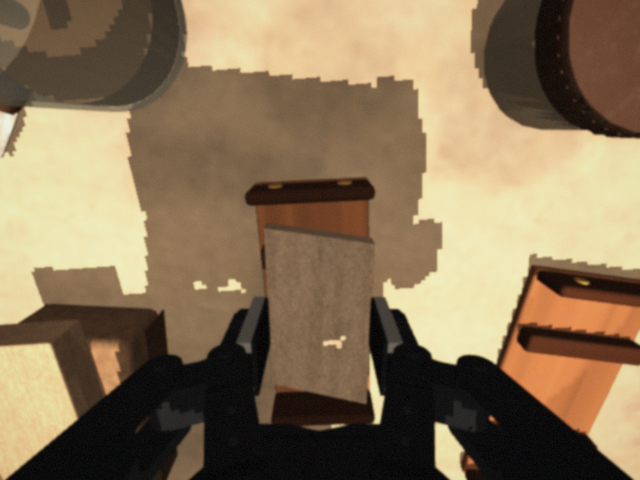

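```bash
python3 -m inch '[[0.2,-0.09,0.1,0,0,0,3.5],[0.2,0,0,0,0,0,3.5],[0,0,0,0,0,0,3.5],[0,0,0,0,0,0,3.5]]'; python3 -m inch '[[0.1,0,0,0,0,0,3.5],[0,0,0,0,0,0,3.5]]'; python3 -m inch '[[0.1,0,0,0,0,0,3.5],[0,0,0,0,0,0,3.5]]'; python3 look.py w16 -.020 -.005 20
```

```text
time_s: 14.15
eef_pos: [0.5483, -0.0269, 0.0373]
orientation: [[0.0, -0.087, -0.996], [0.0, -0.996, 0.087], [-1.0, -0.0, -0.0]]
force: [0.3, 0.4, -0.8]
opening: 0.503
time_s: 14.35
eef_pos: [0.5483, -0.027, 0.0362]
orientation: [[-0.0, -0.087, -0.996], [0.0, -0.996, 0.087], [-1.0, -0.0, 0.0]]
force: [0.5, -0.1, 0.4]
opening: 0.505
time_s: 14.55
eef_pos: [0.5485, -0.027, 0.036]
orientation: [[-0.0, -0.087, -0.996], [0.0, -0.996, 0.087], [-1.0, -0.0, 0.0]]
force: [-2.0, -0.1, 5.3]
opening: 0.506
14.6 [ 0.5485 -0.027   0.036 ] [[-0.0, -0.087, -0.996], [0.0, -0.996, 0.087], [-1.0, 0.0, 0.0]] 0.5057507309525378
[ 78   0 107 109] c [656.5  29.1] s [12.9 50.8] long dir deg -46.3 zmed [ 8.4 21.4 32.3 34.3]
[493   0 102 128] c [ 640.9 -112.9] s [16.1 53. ] long dir deg 26.0 zmed [ 8.  21.3 32.2 34.3]
[245 177 145 253] c [549.6 -26.7] s [ 56.7 118. ] long dir deg -2.0 zmed [ 7.1 25.1 26.3 27.9]
[505 268 135 184] c [ 503.4 -153.5] s [65.4 97.6] long dir deg -12.5 zmed [ 6.3  7.3 17.7 26.9]
[ 14 307 149  72] c [550.2  80.5] s [22.8 64.4] long dir deg 62.0 zmed [ 7.5 18.5 32.3 34.4]
px [  264   223   123   180 16988] tool yz centre [-0.8  0.1] s [53.6 82.4] ang 5.5 range y [-22.9  22.9] z [-42.4  39.6] x of top [ 9.7 10.7 11.9]
```

Contact at 5 N; release and check.

```bash
python3 -m inch '[[0,0,0,0,0,0,5],[0,0,0,0,0,0,5.8],[0,0,0,0,0,0,6.2],[-1,0,0,0,0,0,6.2],[-4,0,0,0,0,0,6.2]]'; python3 -m inch '[[-3,0,0.5,0,0,0,8],[0,0,0,0,0,0,8],[0,0,0,0,0,0,8]]'; python3 look.py w17 -.0105 0 45;  python3 - <<'E'
from meas import *
d=dict(np.load('w17.npz')); w=cloud(d)
rects(d,.0205,.03)
for uvs in ([(0,0)],): pass
E
```

```text
time_s: 15.1
eef_pos: [0.5446, -0.0263, 0.0814]
orientation: [[-0.01, -0.087, -0.996], [0.002, -0.996, 0.087], [-1.0, -0.001, 0.01]]
force: [1.5, 0.0, -0.5]
opening: 0.727
time_s: 15.4
eef_pos: [0.5441, -0.0266, 0.1167]
orientation: [[0.003, -0.087, -0.996], [-0.0, -0.996, 0.087], [-1.0, 0.0, -0.003]]
force: [-0.1, -0.5, 0.6]
opening: 0.936
15.45 [ 0.5432 -0.0265  0.1152] [[-0.0, -0.087, -0.996], [0.0, -0.996, 0.087], [-1.0, -0.0, 0.0]] 0.936542925642958
[599   0  41  30] c [ 670.9 -206.7] s [ 8.9 37.8] long dir deg 75.2 zmed [ 7.8 18.  19.6 20.2]
[175   3  58 104] c [664.1  27.8] s [20.2 60.4] long dir deg -31.3 zmed [ 8.5 21.1 32.2 34.3]
[432  16  52 103] c [ 646.9 -113.5] s [19.9 57.1] long dir deg 11.8 zmed [ 7.8 20.8 32.  34.2]
[96 42 47 37] c [665.7  71.2] s [15.1 22.9] long dir deg 67.6 zmed [29.8 30.7 32.3 34.3]
[272 153  89 180] c [548.6 -26.1] s [ 52.2 119.8] long dir deg -2.1 zmed [ 6.7 25.  26.3 27.1]
[445 217 139 162] c [ 489.4 -150.5] s [ 65.3 125.2] long dir deg -13.3 zmed [ 6.2  7.3 18.2 27. ]
[159 247  51  72] c [535.3  62. ] s [25.1 55.6] long dir deg 27.4 zmed [ 8.
[... 394 characters left out ...]
[284 183  72 127] c [549.  -26.4] s [44.7 85.8] long dir deg -5.0 zmed [24.5 25.3 26.1 26.6]
[483 224 101  23] c [ 546.6 -163.5] s [ 6.4 63.9] long dir deg 76.8 zmed [23.8 26.4 27.3 27.9]Traceback (most recent call last):
  File "look.py", line 5, in <module>
    rects(d); z=o['eef_pos'][2]; held(d,z+lo,z+hi,o,s)
                                 ~~~~^^^^^^^^^^^^^^^^^
  File "held.py", line 8, in held
    n,l,st,_=cv2.connectedComponentsWithStats(m); i=1+np.argmax(st[1:,4])
                                                      ~~~~~~~~~^^^^^^^^^^
    return _wrapfunc(a, 'argmax', axis=axis, out=out, **kwds)
    return bound(*args, **kwds)
ValueError: attempt to get argmax of an empty sequence
```

View pics/w17.png

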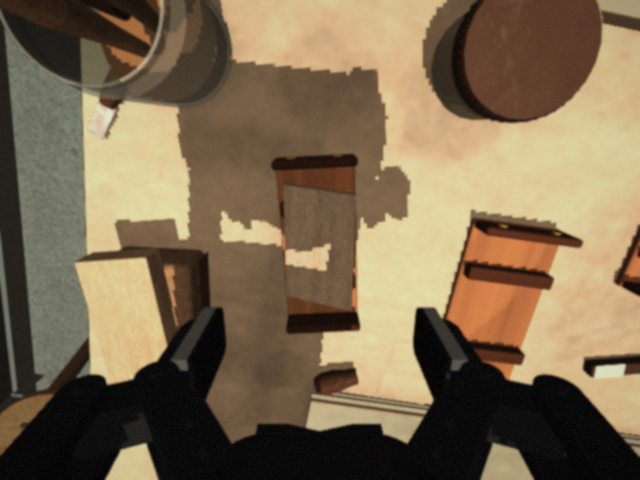

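```bash
python3 -m inch '[[-1,-3.3,3,0,0,0,8.5],[0,-3.8,3.6,0,0,0,8.5],[0,-3.7,3.6,-0.07,0,0,7.5],[0,0,0,0,0,0,7],[0,0,0,0,0,0,6.5]]'; python3 -m inch '[[0,0,0,0,0,0,6.5],[0,0,0,0,0,0,6.5]]'; python3 - <<'E'
from meas import *
d=grab('wrist');save(d,f'pics/w18.png');np.savez(f'w18.npz',**d)
o=robot.observe(); print(o['time_s'],o['eef_pos'].round(4),o['orientation'].round(3).tolist(),o['opening'])
for lo,hi in [(.045,.0565),(.045,.0565),(.028,.045)]: rects(d,lo,hi)
E
```

```text
time_s: 15.95
eef_pos: [0.4522, 0.0875, 0.1237]
orientation: [[-0.002, -0.015, -1.0], [-0.0, -1.0, 0.015], [-1.0, 0.0, 0.002]]
force: [-0.1, -0.5, 0.1]
opening: 0.762
time_s: 16.15
eef_pos: [0.4542, 0.086, 0.1251]
orientation: [[-0.0, -0.019, -1.0], [-0.0, -1.0, 0.019], [-1.0, 0.0, 0.0]]
force: [0.6, -0.4, 0.4]
opening: 0.763
16.2 [0.4543 0.086  0.1251] [[-0.0, -0.019, -1.0], [-0.0, -1.0, 0.019], [-1.0, 0.0, 0.0]] 0.7669623246825724
[264  66  83 233] c [499.1  93.2] s [ 42.2 130.1] long dir deg -0.8 zmed [52.4 53.2 54.1 54.6]
[264  66  83 233] c [499.1  93.2] s [ 42.2 130.1] long dir deg -0.8 zmed [52.4 53.2 54.1 54.6]
[344  95  26 163] c [502.1  64. ] s [13.9 98.6] long dir deg -0.8 zmed [33.3 34.7 35.7 36.3]
[259 156  14 103] c [486.2 121.1] s [ 9.1 65.3] long dir deg -0.8 zmed [32.8 34.4 35.5 36.1]
```

View pics/w18.png

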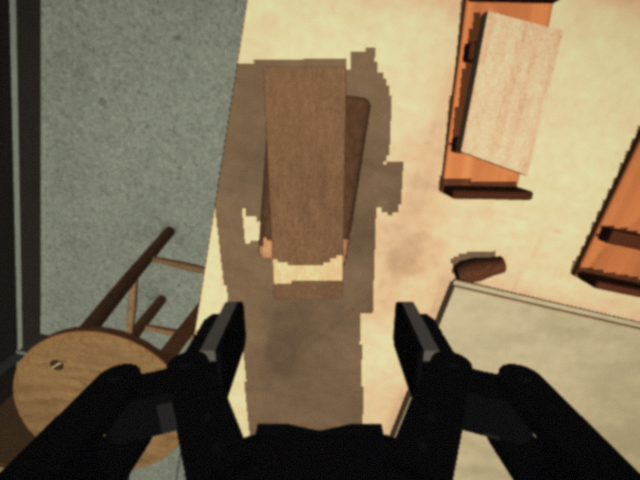

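```bash
python3 -m inch '[[1,-0.4,-2.2,0,0,0,6],[1.5,-0.3,-2.25,0,0,0,5.8],[3,0,0,0,0,0,5.8],[1,0,0,0,0,0,5.8],[0,0,0,0,0,0,5.8]]' 30; python3 -m inch '[[0.4,0,0,0,0,0,5.8],[0,0,0,0,0,0,5],[0,0,0,0,0,0,4],[0,0,0,0,0,0,3.5],[0,0,0,0,0,0,3.5]]'; python3 -m inch '[[0,0,0,0,0,0,3],[0,0,0,0,0,0,3]]' 40
```

```text
time_s: 16.7
eef_pos: [0.4966, 0.0925, 0.058]
orientation: [[-0.005, -0.018, -1.0], [-0.0, -1.0, 0.018], [-1.0, 0.0, 0.005]]
force: [0.4, -0.2, 0.5]
opening: 0.682
time_s: 17.2
eef_pos: [0.4991, 0.0931, 0.0575]
orientation: [[0.002, -0.017, -1.0], [-0.0, -1.0, 0.017], [-1.0, -0.0, -0.002]]
force: [-0.9, 0.3, 5.0]
opening: 0.484
time_s: 17.4
eef_pos: [0.4991, 0.0931, 0.0576]
orientation: [[0.002, -0.017, -1.0], [-0.0, -1.0, 0.017], [-1.0, -0.0, -0.002]]
force: [-0.6, 0.0, 6.2]
opening: 0.481
```

```bash
python3 -m inch '[[-0.6,0,0,0,0,0,3],[-2,0,0,0,0,0,3],[-2.4,0,0,0,0,0,3],[0,0,0,0,0,0,3],[0,0,0,0,0,0,3]]' 40;  python3 look.py w19 -.010 0 20
```

```text
time_s: 17.9
eef_pos: [0.4983, 0.0931, 0.1063]
orientation: [[0.001, -0.017, -1.0], [0.0, -1.0, 0.017], [-1.0, -0.0, -0.001]]
force: [-0.7, 0.0, -1.1]
opening: 0.476
17.95 [0.4976 0.0931 0.1053] [[-0.001, -0.017, -1.0], [-0.0, -1.0, 0.017], [-1.0, 0.0, 0.001]] 0.47911753351660585
[454  64 145 211] c [548.8 -25.7] s [ 53.  119.8] long dir deg -2.0 zmed [ 6.5 24.8 26.3 27.2]
[588 246  52 118] c [ 456.4 -113.3] s [36.  79.7] long dir deg 14.4 zmed [ 5.8  7.3 21.1 27. ]
[463 323 177 157] c [ 388.6 -100.4] s [ 61.1 199.2] long dir deg 51.4 zmed [14.8 19.7 20.6 21. ]
[433 422  52  58] c [330.2  -5. ] s [25.3 71.9] long dir deg 34.5 zmed [19.2 20.  20.7 21. ]
px [  254   171   132   259 26372] tool yz centre [-0.8 -7.1] s [118.3  54.1] ang 89.9 range y [-22.   20.7] z [-66.   48.5] x of top [2.4 3.4 4.4]
```

View pics/w19.png

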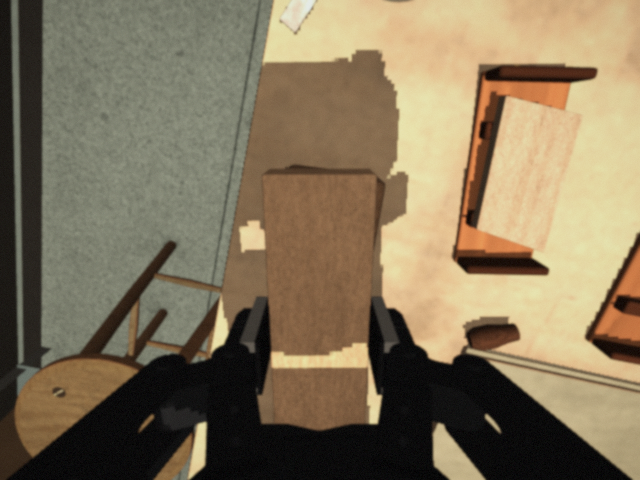

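```bash
python3 -m inch '[[0,3,-0.1,0,0,0,3],[0,4.4,-0.2,0,0,0,3],[0,4.6,-0.2,0,0,0,3],[0,4.6,-0.2,0,0,0,3],[0,4.6,-0.2,0,0,0,3]]';python3 -m inch '[[0,4.6,-0.2,0,0,0,3],[0,4.6,-0.2,0,0,0,3],[0,4.6,-0.2,0,0,0,3],[0,4.6,-0.2,0,0,0,3],[0,4.4,-0.2,0,0,0,3]]';python3 -m inch '[[0,3,0,-0.05,0,0,3],[0,0,0,-0.046,0,0,3],[0,0,0,0,0,0,3],[0,0,0,0,0,0,3]]';  python3 look.py w20 -.010 0 20
```

```text
time_s: 18.45
eef_pos: [0.5023, -0.1203, 0.1044]
orientation: [[-0.003, -0.017, -1.0], [0.001, -1.0, 0.017], [-1.0, -0.001, 0.003]]
force: [0.3, 0.0, -1.2]
opening: 0.477
time_s: 18.95
eef_pos: [0.5085, -0.3485, 0.1039]
orientation: [[-0.002, -0.018, -1.0], [0.002, -1.0, 0.018], [-1.0, -0.002, 0.002]]
force: [-0.1, 0.2, 0.2]
opening: 0.477
time_s: 19.35
eef_pos: [0.5084, -0.3762, 0.1044]
orientation: [[-0.002, 0.078, -0.997], [0.002, -0.997, -0.078], [-1.0, -0.002, 0.002]]
force: [0.7, 1.0, -0.3]
opening: 0.483
19.4 [ 0.5087 -0.3761  0.1048] [[-0.002, 0.079, -0.997], [0.002, -0.997, -0.079], [-1.0, -0.002, 0.002]] 0.47827124790854636
[168   0 472 165] c [ 612.7 -408. ] s [ 83.9 246.8] long dir deg -86.3 zmed [17.6 18.9 20.2 30.4]
[101 103  97 178] c [ 541.1 -268.7] s [ 34.6 100.6] long dir deg -13.4 zmed [ 6.7 29.5 31.4 32. ]
[280 125  83  43] c [ 577.1 -370.8] s [24.9 46.1] long dir deg -85.5 zmed [ 6.1  7.2 26.7 27.5]
[  0 171  41 202] c [ 479.  -171.7] s [ 25.3 136.2] long dir deg -11.0 zmed [ 5.8  7.  16.9 25.3]
[515 195  83  78] c [ 543.9 -506.4] s [16.7 59.1] long dir deg -34.0 zmed [21.2 28.8 33.8 34.8]
[579 297  55  42] c [ 488.1 -565.7] s [ 9.1 33.5] long dir deg 6.1 zmed [12.  26.2 33.4 34.6]
[108 337  89  22] c [ 425.  -259.7] s [13.1 62.2] long dir deg 89.5 zmed [ 5.8 10.2 11.3 11.7]
[  0 377  96 103] c [ 358.3 -154.4] s [ 62.1 108.4] long dir deg -46.5 zmed [13.8 19.6 20.4 20.8]
[596 405  44  64] c [ 369.4 -639.1] s [36.6 54.9] long dir deg -24.3 zmed [ 5.6  7.1 15.9 17.4]
[155 429  51  51] c [ 328.9 -283.8] s [24.8 55.7] long dir deg -31.8 zmed [16.  19.8 20.5 20.9]
px [  253   172   134   258 26302] tool yz centre [-0.5 -6.4] s [118.1  54.4] ang 89.6 range y [-22.   21.2] z [-65.1  49.4] x of top [3.8 4.8 5.8]
```

View pics/w20.png

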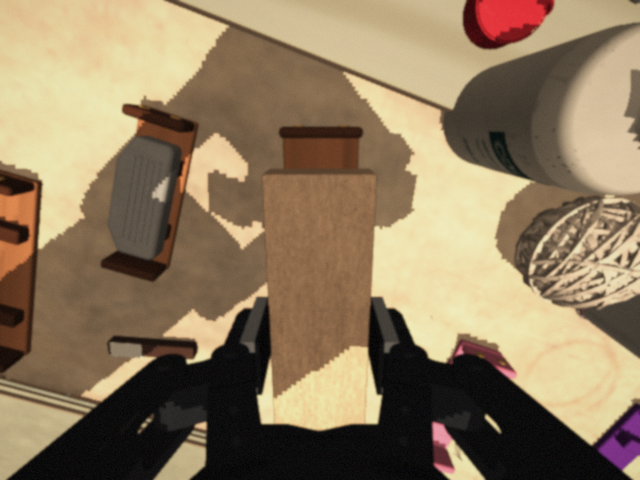

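```bash
python3 -m inch '[[2,0.03,-0.05,0,0,0,3],[2.5,0,0,0,0,0,3],[1.2,0,0,0,0,0,3],[0,0,0,0,0,0,3],[0,0,0,0,0,0,3]]'; python3 look.py w21 -.010 0 20
```

```text
time_s: 19.9
eef_pos: [0.51, -0.3771, 0.0496]
orientation: [[0.0, 0.079, -0.997], [-0.0, -0.997, -0.079], [-1.0, 0.0, -0.0]]
force: [-0.2, 0.5, -0.6]
opening: 0.479
19.95 [ 0.5104 -0.3777  0.0504] [[0.001, 0.079, -0.997], [-0.001, -0.997, -0.079], [-1.0, 0.001, -0.001]] 0.4763022935598667
[210   0 430 185] c [ 606.  -406.8] s [ 69.8 167.5] long dir deg -86.7 zmed [16.6 18.9 22.6 32.3]
[ 30  99 127 233] c [ 540.9 -268.6] s [ 35.  101.3] long dir deg -13.3 zmed [ 6.7 29.1 31.4 32. ]
[262 129 114  41] c [ 581.2 -370.4] s [17.2 45.9] long dir deg -85.4 zmed [ 6.2  8.1 27.3 31.8]
[569 230  71 111] c [ 534.8 -503.9] s [22.2 52.8] long dir deg -19.7 zmed [18.6 27.9 33.5 34.5]
[ 51 393  54  25] c [ 425.3 -242.4] s [13.5 28.9] long dir deg -90.0 zmed [ 5.6 10.3 11.3 11.8]
px [  253   172   134   258 26406] tool yz centre [-1.3 -6.1] s [118.2  54.3] ang 89.9 range y [-23.1  20.8] z [-64.9  49.6] x of top [4.3 5.3 6.3]
```

View pics/w21.png

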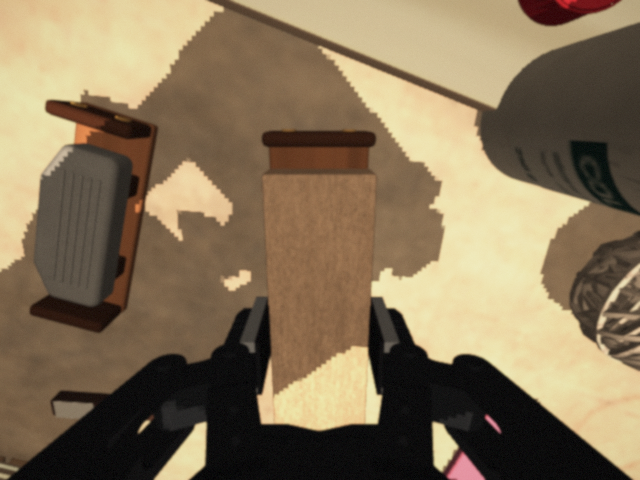

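```bash
python3 -m inch '[[0.7,-0.04,0,0,0,0,3],[0.4,0,0,0,0,0,3],[0,0,0,0,0,0,3],[0,0,0,0,0,0,3]]'; python3 -m inch '[[0.1,0,0,0,0,0,3],[0,0,0,0,0,0,3]]'; python3 -m inch '[[0.1,0,0,0,0,0,3],[0,0,0,0,0,0,3]]'
```

```text
time_s: 20.35
eef_pos: [0.5102, -0.3775, 0.0392]
orientation: [[0.001, 0.079, -0.997], [-0.001, -0.997, -0.079], [-1.0, 0.001, -0.001]]
force: [-0.6, -0.6, 3.6]
opening: 0.476
time_s: 20.55
eef_pos: [0.5103, -0.3775, 0.0392]
orientation: [[0.001, 0.079, -0.997], [-0.001, -0.997, -0.079], [-1.0, 0.001, -0.001]]
force: [-2.5, 2.8, 9.9]
opening: 0.484
time_s: 20.75
eef_pos: [0.5103, -0.3776, 0.0391]
orientation: [[0.0, 0.079, -0.997], [-0.0, -0.997, -0.079], [-1.0, 0.0, -0.0]]
force: [-4.9, 4.8, 13.9]
opening: 0.477
```

```bash
python3 -m inch '[[-0.15,0,0,0,0,0,3],[0,0,0,0,0,0,4.6],[0,0,0,0,0,0,5.2],[0,0,0,0,0,0,5.6],[-1,0,0,0,0,0,5.8]]'; python3 -m inch '[[-4,0,0,0,0,0,5.8],[-3,0,1,0,0,0,8],[0,0,0,0,0,0,8],[0,0,0,0,0,0,8]]'; python3 - <<'E'
from meas import *
d=grab('wrist');save(d,f'pics/w22.png');np.savez(f'w22.npz',**d)
o=robot.observe(); print(o['time_s'],o['eef_pos'].round(4),o['orientation'].round(3).tolist(),o['opening'])
rects(d); print();rects(d,.0305,.04); print(); rects(d,.0285,.04)
E
```

```text
time_s: 21.25
eef_pos: [0.5084, -0.3759, 0.0458]
orientation: [[-0.003, 0.079, -0.997], [0.003, -0.997, -0.079], [-1.0, -0.003, 0.003]]
force: [-0.3, 0.5, -0.5]
opening: 0.676
time_s: 21.65
eef_pos: [0.5002, -0.3783, 0.1193]
orientation: [[0.002, 0.078, -0.997], [-0.002, -0.997, -0.078], [-1.0, 0.002, -0.002]]
force: [0.8, 0.0, -0.5]
opening: 0.939
21.7 [ 0.4995 -0.3776  0.1176] [[-0.0, 0.079, -0.997], [0.0, -0.997, -0.079], [-1.0, -0.0, 0.0]] 0.9358656445806995
[194   0 429 150] c [ 611.5 -415.2] s [ 80.6 238.9] long dir deg -86.3 zmed [17.3 18.9 20.2 30.9]
[109  89  93 172] c [ 541.  -268.8] s [ 34.8 100.9] long dir deg -13.0 zmed [ 6.6 29.6 31.4 32.1]
[279 110  79  31] c [ 581.6 -370.5] s [16.5 46.1] long dir deg -85.3 zmed [ 6.2 21.5 27.3 34.4]
[  0 151  51 199] c [ 479.  -168.3] s [ 33.1 137.2] long dir deg -10.5 zmed [ 5.8  7.2 17.6 26.4]
[566 269  53  46] c [ 490.4 -566.1] s [ 9.1 36.9] long dir deg 3.8 zmed [10.6 25.3 33.3 34.5]
[114 317  69  20] c [ 425.5 -254. ] s [12.4 50.5] long dir deg -89.4 zmed [ 6.1 10.3 11.3 11.8]
[454 320  51  35] c [ 439.9 -504.3] s [18.1 39.1] lon
[... 400 characters left out ...]
 zmed [ 6.   7.8 17.3 19.3]
[106 443  52  37] c [ 302.4 -233.2] s [41.1 44.9] long dir deg -84.2 zmed [19.2 19.9 20.6 21. ]

[458   0  72  34] c [ 640.9 -454.3] s [15.3 33.8] long dir deg -88.7 zmed [36.1 38.3 39.3 39.7]
[283 137  73 199] c [ 510.5 -376.9] s [ 42.2 129.7] long dir deg 4.6 zmed [34.  34.8 35.6 36.1]

[457   0  73  35] c [ 641.  -454.1] s [15.6 33.9] long dir deg -89.8 zmed [33.7 38.2 39.3 39.7]
[116 121  64 118] c [ 541.5 -269.5] s [30.  69.4] long dir deg -13.9 zmed [29.8 30.8 31.7 32.3]
[283 137  73 199] c [ 510.5 -376.9] s [ 42.2 129.7] long dir deg 4.6 zmed [34.  34.8 35.6 36.1]
[590 243  50  76] c [ 500.7 -568.1] s [ 9.7 56. ] long dir deg -4.0 zmed [30.4 35.5 39.  39.7]
```

View pics/w22.png

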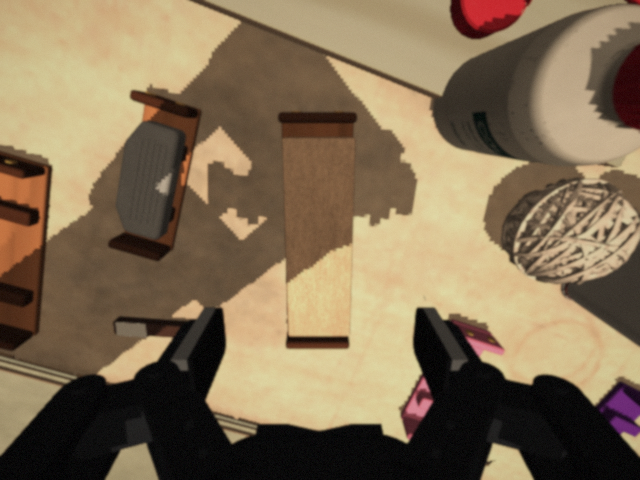

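```bash
python3 -m inch '[[-1,-3,0.1,0,0,0,8.5],[0,-4.4,0.1,0,0,0,8.5],[0,-4.6,0.1,0,0,0,8.5],[0,-4.6,0.1,0,0,0,8.5],[0,-4.6,0.1,0,0,0,8.5]]';python3 -m inch '[[0,-4.6,0.1,0,0,0,8.5],[0,-4.6,0.2,0,0,0,8.5],[0,-4.6,0.2,0,0,0,8.5],[0,-4.6,0.2,0,0,0,8.5],[0,-4.4,0.1,0,0,0,8.5]]';python3 -m inch '[[0,-2.5,0,0.079,0,0,8.5],[0,0,0,0,0,0,8.5],[0,0,0,0,0,0,8.5],[0,0,0,0,0,0,8.5]]'; python3 - <<'E'
from meas import *
d=grab('wrist');save(d,f'pics/w23.png');np.savez(f'w23.npz',**d)
o=robot.observe(); print(o['time_s'],o['eef_pos'].round(4),o['orientation'].round(3).tolist(),o['opening'])
for a in ((.0045,.04),(.025,.04),(.033,.04)): rects(d,*a); print()
E
```

```text
time_s: 22.2
eef_pos: [0.4766, -0.1646, 0.1257]
orientation: [[-0.003, 0.078, -0.997], [0.002, -0.997, -0.078], [-1.0, -0.002, 0.003]]
force: [1.4, 0.4, -0.2]
opening: 0.993
time_s: 22.7
eef_pos: [0.4503, 0.0617, 0.126]
orientation: [[-0.003, 0.079, -0.997], [0.0, -0.997, -0.079], [-1.0, -0.0, 0.003]]
force: [0.3, 0.5, 0.6]
opening: 0.993
time_s: 23.1
eef_pos: [0.4499, 0.0839, 0.127]
orientation: [[-0.002, -0.0, -1.0], [-0.0, -1.0, 0.0], [-1.0, 0.0, 0.002]]
force: [-0.6, 0.6, -0.2]
opening: 0.992
23.15 [0.45   0.0837 0.1272] [[-0.001, -0.001, -1.0], [-0.0, -1.0, 0.001], [-1.0, 0.0, 0.001]] 0.999919136204925
[439   0 124 196] c [545.6 -25.6] s [ 52.8 113.9] long dir deg -2.1 zmed [ 6.5 24.8 26.1 26.9]
[256  77 114 182] c [502.   90.7] s [ 59.4 104.6] long dir deg -8.0 zmed [33.9 34.9 35.8 36.3]
[569 130  71 166] c [ 467.3 -118.3] s [ 50.9 113.4] long dir deg 14.5 zmed [ 6.   7.2 18.2 27. ]
[434 252 206 193] c [ 368.4 -107. ] s [ 87.3 233.2] long dir deg 60.6 zmed [16.2 19.8 20.6 21.1]
[384 347  57  97] c [319.2   3. ] s [32.5 89.7] long dir deg -14.6 zmed [15.7 19.8 20.6 21. ]
[493 449  49  31] c [250.7 -90.2] s [35.8 42.5] long dir deg -89.8 zmed [19.4 20.1 20.7 21.1]

[256  77 113 182] c [502.1  91.4] s [ 57.9 104.6] long dir deg -8.1 zmed [33.9 34.9 35.8 36.3]

[257  78 112 181] c [502.1  91.4] s [ 56.2 103.1] long dir deg -8.0 zmed [34.1 35.  35.8 36.3]
```

View pics/w23.png

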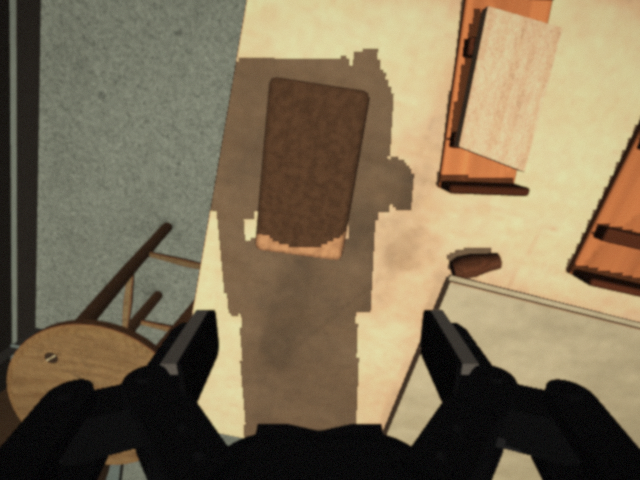

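```bash
python3 -m inch '[[0,-0.3,-2.6,0,0,0,8.5],[0,-0.3,-2.6,0,0,0,8.5],[2,0,0,0.139,0,0,8.5],[2,0,0,0,0,0,8.5],[0,0,0,0,0,0,8.5]]' 40; python3 -m inch '[[0,0,0,0,0,0,8.5]]'; python3 - <<'E'
from meas import *
d=grab('wrist');save(d,f'pics/w24.png');np.savez(f'w24.npz',**d)
o=robot.observe(); print(o['time_s'],o['eef_pos'].round(4),o['orientation'].round(3).tolist(),o['opening'])
for a in ((.025,.04),): rects(d,*a); print()
E
```

```text
time_s: 23.65
eef_pos: [0.5, 0.0894, 0.0845]
orientation: [[-0.007, -0.14, -0.99], [-0.0, -0.99, 0.14], [-1.0, 0.001, 0.007]]
force: [-0.8, 0.6, -0.4]
opening: 0.996
time_s: 23.75
eef_pos: [0.5019, 0.0898, 0.0875]
orientation: [[-0.001, -0.14, -0.99], [-0.0, -0.99, 0.14], [-1.0, 0.0, 0.001]]
force: [0.2, 0.9, -0.3]
opening: 1.0
23.8 [0.5026 0.0901 0.0884] [[0.001, -0.14, -0.99], [0.0, -0.99, 0.14], [-1.0, -0.0, -0.001]] 0.9932157839236463
[486  30 113  25] c [604.5 -27.9] s [ 6.1 51.7] long dir deg 87.8 zmed [25.5 26.5 27.5 28.2]
[262 184 113 177] c [502.4  91.3] s [ 58.  104.3] long dir deg -8.1 zmed [34.  35.  35.8 36.3]
[477 257  93  17] c [492.2 -24.1] s [ 6.1 51.9] long dir deg 87.7 zmed [25.7 26.6 27.5 27.9]
```

View pics/w24.png

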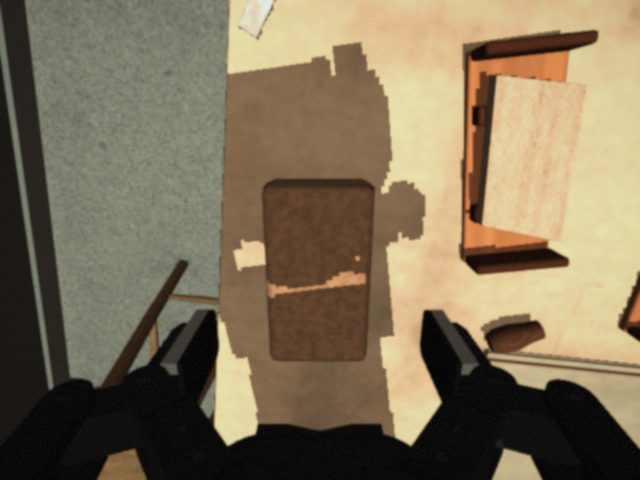

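```bash
python3 -m inch '[[2,0,0,0,0,0,8.5],[2.5,0,0,0,0,0,8.5],[1.3,0,0,0,0,0,8.5],[0,0,0,0,0,0,7.5],[0,0,0,0,0,0,6.5]]' 40; python3 -m inch '[[0,0,0,0,0,0,5.5],[0,0,0,0,0,0,5],[0,0,0,0,0,0,4.5],[0,0,0,0,0,0,4.5]]' 40
```

```text
time_s: 24.3
eef_pos: [0.5028, 0.0907, 0.0307]
orientation: [[0.001, -0.139, -0.99], [0.0, -0.99, 0.139], [-1.0, -0.0, -0.001]]
force: [0.9, 0.7, 0.2]
opening: 0.766
time_s: 24.7
eef_pos: [0.5035, 0.0908, 0.0315]
orientation: [[0.003, -0.139, -0.99], [0.0, -0.99, 0.139], [-1.0, -0.0, -0.003]]
force: [-1.8, -0.7, 6.3]
opening: 0.671
```

```bash
python3 -m inch '[[0,0,0,0,0,0,4.5],[-1.5,0,0,0,0,0,4.5],[-3,0,0,0,0,0,4.5],[-1,0,0,0,0,0,4.5],[0,0,0,0,0,0,4.5]]' 45;  python3 -m inch '[[0,0,0,0,0,0,4.5]]'; python3 look.py w25 -.005 .012 20
```

```text
time_s: 25.2
eef_pos: [0.5037, 0.0908, 0.0872]
orientation: [[0.005, -0.139, -0.99], [0.0, -0.99, 0.139], [-1.0, -0.001, -0.005]]
force: [1.3, 0.7, -1.0]
opening: 0.671
time_s: 25.3
eef_pos: [0.5017, 0.0907, 0.0843]
orientation: [[-0.0, -0.139, -0.99], [-0.0, -0.99, 0.139], [-1.0, 0.0, 0.0]]
force: [-0.1, 0.3, -0.3]
opening: 0.672
25.35 [0.5013 0.0907 0.0837] [[-0.002, -0.139, -0.99], [-0.0, -0.99, 0.139], [-1.0, 0.0, 0.002]] 0.6669843220091406
[465  27 141 249] c [548.8 -25.8] s [ 53.4 119.7] long dir deg -2.3 zmed [ 6.6 24.9 26.3 27.2]
[486 322 154 154] c [392.  -78.5] s [ 58.5 159.3] long dir deg 44.3 zmed [13.8 19.5 20.5 21. ]
[449 430  54  50] c [346.7   2.6] s [35.7 50.2] long dir deg 4.4 zmed [14.1 19.7 20.5 20.9]
px [  224   211   191   219 31357] tool yz centre [-1.1 -3.7] s [96.2 76. ] ang 89.7 range y [-33.8  31.5] z [-51.5  40.6] x of top [-5.2 -4.2 -2.1]
```

View pics/w25.png

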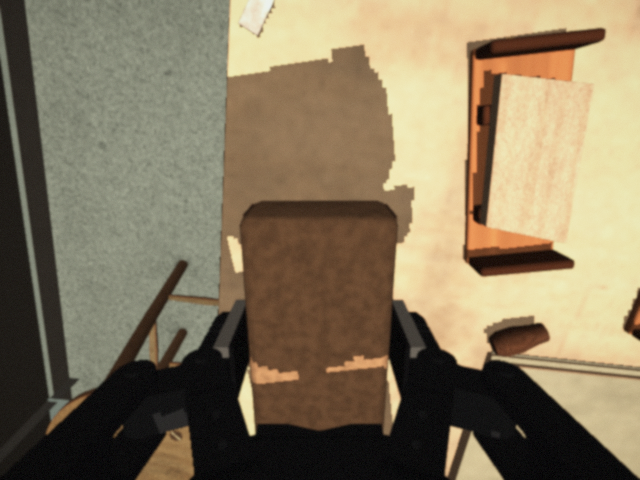

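```bash
python3 -m inch '[[-1,3,-0.2,0,0,0,4.5],[0,4.5,-0.3,0,0,0,4.5],[0,4.5,-0.3,0,0,0,4.5],[0,4.5,-0.3,0,0,0,4.5],[0,4.5,-0.3,0,0,0,4.5]]'; python3 -m inch '[[0,3.1,-0.1,0.045,0,0,4.5],[0,0,0,0.046,0,0,4.5],[0,0,0,0,0,0,4.5],[0,0,0,0,0,0,4.5]]'; python3 look.py w26 -.003 .012 20
```

```text
time_s: 25.85
eef_pos: [0.4855, -0.1204, 0.0932]
orientation: [[-0.002, -0.139, -0.99], [0.001, -0.99, 0.139], [-1.0, -0.001, 0.002]]
force: [1.1, -1.1, -1.0]
opening: 0.674
time_s: 26.25
eef_pos: [0.4828, -0.1495, 0.0935]
orientation: [[-0.002, -0.227, -0.974], [0.001, -0.974, 0.227], [-1.0, -0.001, 0.002]]
force: [-0.1, -0.5, -0.4]
opening: 0.668
26.3 [ 0.483  -0.1493  0.0938] [[-0.002, -0.227, -0.974], [0.001, -0.974, 0.227], [-1.0, -0.0, 0.002]] 0.6693625960708708
[177   0  89  28] c [ 624.5 -132. ] s [ 9.2 42.4] long dir deg 86.0 zmed [ 7.4 19.5 31.5 34.2]
[461   8 116 208] c [ 540.9 -267.9] s [ 34.8 100.3] long dir deg -13.3 zmed [ 6.5 28.1 31.5 32.2]
[  0  89 171 223] c [548.1 -26.5] s [ 53.3 119.2] long dir deg -2.0 zmed [ 6.4 24.6 26.1 26.9]
[260 149 121  51] c [ 535.1 -161.2] s [30.5 64. ] long dir deg 76.9 zmed [ 6.   7.1 26.6 27.5]
[453 285 100  37] c [ 425.6 -259.4] s [12.2 62.3] long dir deg -89.6 zmed [ 6.1 10.3 11.3 11.8]
[542 384  98  92] c [ 323.4 -330.8] s [ 46.9 113.4] long dir deg 34.6 zmed [15.  19.7 20.6 21. ]
[151 426  43  54] c [363.2  -8.6] s [31.3 53.3] long dir deg -14.6 zmed [19.2 19.8 20.5 20.9]
[446 426  57  54] c [ 308.9 -217.2] s [34.2 69.3] long dir deg 19.5 zmed [19.3 20.  20.6 21. ]
px [  240   213   158   217 30400] tool yz centre [-1.2 -3.3] s [58.4 95.9] ang 0.1 range y [-29.4  27.3] z [-50.6  41.3] x of top [-4.1 -3.2 -1.7]
```

View pics/w26.png

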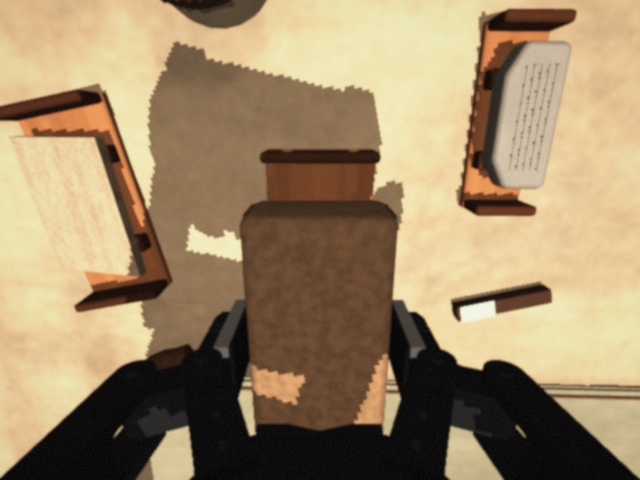

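```bash
python3 -m inch '[[1.4,0.07,-0.16,0,0,0,4.5],[1.5,0,0,0,0,0,4.5],[0.5,0,0,0,0,0,4.5],[0,0,0,0,0,0,4.5],[0,0,0,0,0,0,4.5]]'; python3 look.py w27 -.005 .012 20
```

```text
time_s: 26.8
eef_pos: [0.4848, -0.1509, 0.0604]
orientation: [[-0.001, -0.228, -0.974], [0.0, -0.974, 0.228], [-1.0, -0.0, 0.001]]
force: [-0.3, 0.3, -0.6]
opening: 0.672
26.85 [ 0.4852 -0.1511  0.0609] [[0.0, -0.228, -0.974], [-0.0, -0.974, 0.228], [-1.0, 0.0, -0.0]] 0.6720929100228207
[158   0  80  16] c [ 623.4 -127.7] s [ 5.9 34.5] long dir deg 77.5 zmed [ 5.7 12.6 21.1 23.4]
[482   0 148 238] c [ 540.6 -267.6] s [35.3 99.8] long dir deg -13.7 zmed [ 6.5 28.7 31.5 32.2]
[  0  88 148 260] c [548.2 -26.9] s [ 53.2 119.5] long dir deg -2.6 zmed [ 6.3 24.4 25.9 26.8]
[247 158 144  44] c [ 539.4 -162.2] s [22.1 64.2] long dir deg 77.4 zmed [ 6.1  7.6 27.  28.1]
[471 314 116  42] c [ 425.4 -259.2] s [13.4 62.1] long dir deg -89.5 zmed [ 5.8 10.3 11.2 11.7]
[585 424  55  52] c [ 341.8 -311. ] s [23. 49.] long dir deg 35.6 zmed [ 9.5 18.6 20.4 20.8]
[137 426  57  54] c [392.4 -36.3] s [27.9 53.4] long dir deg -45.8 zmed [19.1 19.8 20.4 20.8]
[446 426  57  54] c [ 350.6 -211. ] s [28. 51.] long dir deg 20.9 zmed [18.8 19.8 20.5 21. ]
px [  223   212   193   218 31228] tool yz centre [-1.3 -2.8] s [95.8 75.7] ang 89.7 range y [-33.9  31.4] z [-50.4  41.5] x of top [-3.9 -2.9 -1. ]
```

View pics/w27.png

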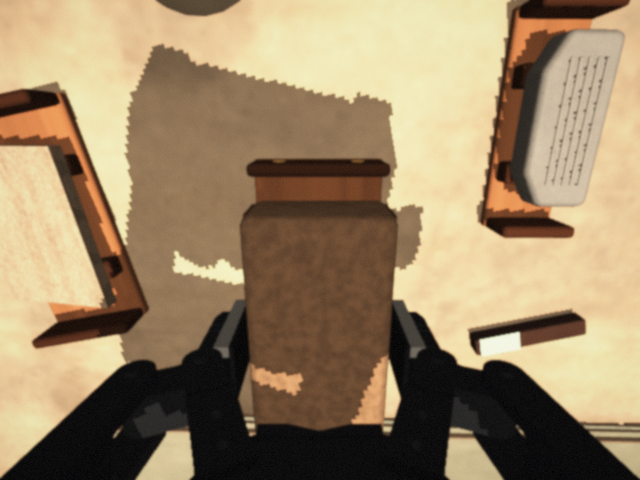

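```bash
python3 -m inch '[[0.8,-0.03,0,0,0,0,4.5],[0.3,0,0,0,0,0,4.5],[0,0,0,0,0,0,4.5],[0,0,0,0,0,0,4.5]]'; python3 -m inch '[[0.15,0,0,0,0,0,4.5],[0,0,0,0,0,0,4.5]]'; python3 -m inch '[[0.1,0,0,0,0,0,4.5],[0,0,0,0,0,0,4.5]]'
```

```text
time_s: 27.25
eef_pos: [0.4849, -0.1508, 0.0496]
orientation: [[-0.0, -0.228, -0.974], [0.0, -0.974, 0.228], [-1.0, -0.0, 0.0]]
force: [-0.2, 0.2, -0.2]
opening: 0.673
time_s: 27.45
eef_pos: [0.485, -0.1508, 0.0483]
orientation: [[0.0, -0.228, -0.974], [-0.0, -0.974, 0.228], [-1.0, -0.0, -0.0]]
force: [0.0, -0.1, -1.1]
opening: 0.667
time_s: 27.65
eef_pos: [0.4852, -0.1509, 0.0475]
orientation: [[0.0, -0.228, -0.974], [-0.0, -0.974, 0.228], [-1.0, 0.0, -0.0]]
force: [-0.2, -0.3, 0.4]
opening: 0.673
```

```bash
python3 -m inch '[[0.1,0,0,0,0,0,4.5],[0,0,0,0,0,0,4.5]]';  python3 -m inch '[[0.05,0,0,0,0,0,4.5],[0,0,0,0,0,0,4.5]]'
```

```text
time_s: 27.85
eef_pos: [0.4853, -0.1509, 0.0475]
orientation: [[-0.0, -0.228, -0.974], [0.0, -0.974, 0.228], [-1.0, 0.0, 0.0]]
force: [-4.4, 1.2, 7.9]
opening: 0.67
time_s: 28.05
eef_pos: [0.4853, -0.1509, 0.0475]
orientation: [[-0.001, -0.228, -0.974], [0.0, -0.974, 0.228], [-1.0, 0.0, 0.001]]
force: [-6.6, 2.0, 9.7]
opening: 0.676
```

```bash
python3 -m inch '[[-0.15,0,0,0,0,0,4.5],[0,0,0,0,0,0,6.3],[0,0,0,0,0,0,7.0],[0,0,0,0,0,0,7.6],[-1,0,0,0,0,0,7.8]]'; python3 -m inch '[[-4,0,0.5,0,0,0,7.8],[-3,0,2,0,0,0,7.8],[0,0,0,0,0,0,8],[0,0,0,0,0,0,8]]'; python3 - <<'E'
from meas import *
d=grab('wrist');save(d,f'pics/w28.png');np.savez(f'w28.npz',**d)
o=robot.observe(); print(o['time_s'],o['eef_pos'].round(4),o['orientation'].round(3).tolist(),o['opening'])
rects(d,.0035,.06); print();rects(d,.036,.06); print(); rects(d,.045,.06)
E
```

```text
time_s: 28.55
eef_pos: [0.4837, -0.1502, 0.0559]
orientation: [[-0.003, -0.228, -0.974], [0.002, -0.974, 0.228], [-1.0, -0.001, 0.004]]
force: [0.4, -0.3, -0.2]
opening: 0.912
time_s: 28.95
eef_pos: [0.4612, -0.1454, 0.1286]
orientation: [[0.003, -0.228, -0.974], [-0.001, -0.974, 0.228], [-1.0, 0.001, -0.003]]
force: [0.0, 0.4, -0.5]
opening: 0.934
29.0 [ 0.4606 -0.145   0.1273] [[0.0, -0.228, -0.974], [-0.0, -0.974, 0.228], [-1.0, 0.0, -0.0]] 0.9340583071772383
[444   0  90 169] c [ 539.6 -267.4] s [34.9 97.3] long dir deg -13.2 zmed [ 6.4 29.7 31.5 32.3]
[607   0  33 225] c [ 500.  -359.4] s [ 14.8 142.6] long dir deg 4.1 zmed [ 5.6  7.  19.3 22. ]
[ 26  55 159 204] c [548.  -26.5] s [ 53.  119.2] long dir deg -2.0 zmed [ 6.4 24.7 26.1 27. ]
[266 109 106 201] c [ 483.8 -149.3] s [ 63.8 135.7] long dir deg -13.0 zmed [26.2 50.8 51.8 52.3]
[439 238  88  33] c [ 425.1 -259.3] s [12.6 62.4] long dir deg -90.0 zmed [ 6.6 10.3 11.3 11.9]
[156 294  50  61] c [429.1 -21.4] s [23.1 55.1] long dir deg -56.4 zmed [11.6 16.2 19.7 20.5]
[207 323 226 119] c [ 345.8 -117.5] s [110.6 183.1] long dir deg 77.1 zmed [18.6 19.8 20.5 21. ]
[463 329 177 125] c [ 317.2 -327.7] s [ 83.4 201.8] long dir deg 45.2 zmed [16.  19.8 20.7 21.1]
[482 443  52  37] c [ 231.9 -262.4] s [43.  46.7] long dir deg 75.5 zmed [19.3 20.  20.7 21.2]

[268 136 103 170] c [ 484.1 -150.3] s [ 59.5 104.5] long dir deg -13.1 zmed [49.9 50.9 51.8 52.3]

[268 136 103 170] c [ 484.3 -149.5] s [ 57.9 104.5] long dir deg -13.1 zmed [49.9 51.  51.8 52.3]
```

View pics/w28.png

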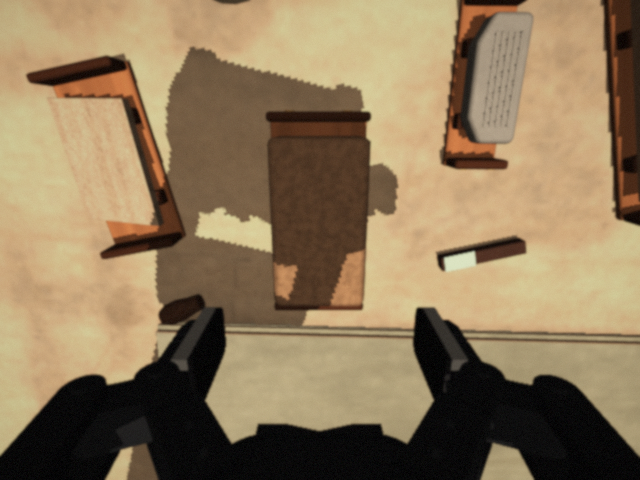

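```bash
python3 - <<'E'
from h import *
d=grab('top'); save(d,'pics/topf.png',(150,190,390,310),3.3)
print(robot.observe()['force'])
E
```

```text
[-0.81778811 -0.40148545 -0.29582863]
```

View pics/topf.png

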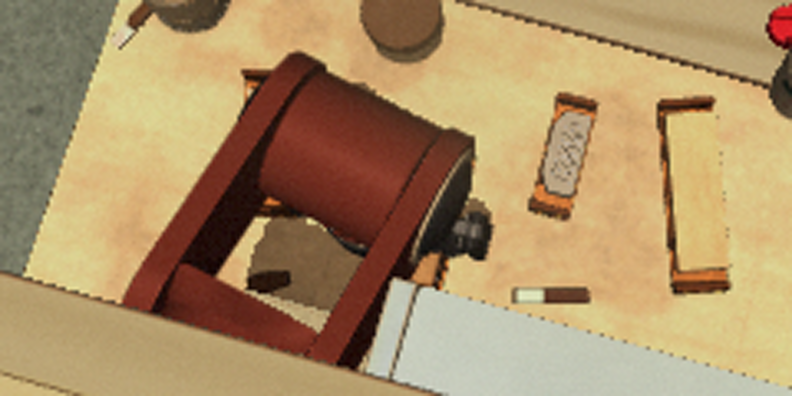

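```bash
python3 -c "
from rig import robot
print(robot.hand_in())"
```

```text
the job is handed in; nothing more can be done
None
```

I took the pile apart from the top down and laid each piece in its own cradle, then handed in at about 29 s of the 99 s allowed. No verdict was reported.

After each release, the wrist camera showed these positions against the measured cradle centres:

| Piece | Cradle | Off centre | Lying flat |
|---|---|---|---|
| Levelling plane | a | 0.7 mm | yes |
| Wood chip | b | 0.5 mm | yes |
| Offcut | c | 1.0 mm | yes |
| Cork block | d | 0.6 mm | yes |

**Wood chip:** it did not match a plain rectangle. Its ends are cut slanted and it measured about 45 mm across its sides. I lined up its 48 x 89 mm outline with the cradle, so its long sides sit about 3° off the cradle's axis. That outline direction is my reading of the shape, not something I could check another way.

**Final top view:** it showed the jar in its original place and the plane and offcut in their cradles. The arm hid the wood chip and cork cradles in that view, so those two rest on the wrist views.

**Forces and clearance:** the highest wrist-force component I read was about 14 N, when setting down the offcut. I read the force only at the end of each move. I kept the tool at or below 0.14 m under the lamp beam, and the fitted arm geometry put the forearm clear of it.

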